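Return the scanning kit to its printed holders

TASK

Put the four loose pieces of the scanning kit away, each into the one grey printed holder that is made for it: the loupe standing upright in the deep cup, the lens cap lying flat in the shallow dish, the roll of reference targets pushed down over the spindle, and the ball bar with both its feet in the two cups of the long cradle. Seat each piece fully, and set it down in its holder rather than letting it drop.

Things in the scene. Friction and masses are not known exactly. Their poses are not given: they have to be found in the camera images.
- loupe_center (a point): Loupe: loose upright black cylinder with a light metal ring round its top, 42 mm across, 36 mm tall. The point is on its axis, half-way up (18 mm above its underside). z points up. Grasp it across its diameter, fingertips 16 mm or more above its underside, to stay clear of the cup's wall.
- lens_cap_center (a point): Lens cap: loose flat black disc, 54 mm across, 10 mm thick, lying flat. The point is on its axis, half-way up (5 mm above its underside). z points up. Grasp it across its diameter; the dish's rim stands 3 mm high round it, so fingertips 4 mm above its underside clear the rim when it is seated.
- target_roll_center (a point): Roll of reference targets: loose white ring-shaped roll on a brown card core, 58 mm across, 22 mm tall, lying flat, with an upright round hole 24 mm across in its middle. The point is in the middle of the hole, half-way up (11 mm above its underside). z points up. Grasp it across its outer diameter; the spindle will fill the hole.
- ball_bar_center (a point): Ball bar (length standard): loose, two white 32 mm balls joined by a black rod 10 mm thick, each on a round foot 28 mm across, 11 mm tall; 202 mm long, 48 mm tall, about 0.2 kg. The point is the rod's middle, 32 mm above its underside. The rod runs along y, feet 85 mm either side. z points up. Either way round will do. Grasp across the rod's middle.
- loupe_cup_seat (a point): Deep cup for the loupe: grey plastic, fixed; square base plate 74 x 74 mm, 4 mm thick, with a round cup of 60 mm outside and 52 mm inside diameter. The point is the centre of the cup's floor, 4 mm above the desk; the wall rises 14 mm above it. z points up.
- cap_dish_seat (a point): Shallow dish for the lens cap: grey plastic, fixed; square base plate 76 x 76 mm, 4 mm thick, with a low round rim of 72 mm outside and 64 mm inside diameter. The point is the centre of the dish's floor, 4 mm above the desk; the rim rises 3 mm above it. z points up.
- roll_spindle_seat (a point): Spindle for the roll: grey plastic, fixed; square base plate 72 x 72 mm, 4 mm thick, a flange 52 mm across on it, and an upright round-topped post 14 mm thick (19 mm at its foot). The point is on the post's axis at the flange's top, 8 mm above the desk, where the roll rests; the post rises 27 mm above it. z points up.
- bar_cradle_seat (a point): Long cradle for the ball bar: grey plastic, fixed; base plate 46 x 224 mm, 4 mm thick, long along y, with two round cups of 38 mm inside, 46 mm outside diameter, 85 mm either side along y, for the two feet. The point is half-way between the cups at the height of their floors, 4 mm above the desk; the cup walls rise 8 mm above it. z points up.
Mind the look-alikes: they are no part of the job. Leave any green look-alike of the part that bears loupe_center alone.

How it is judged:
By the outcome, as a careful person would: the job done as asked, in the order asked, and still so for the second after the job is handed in, with the robot touching nothing.
It also fails if it takes over 91 s, if anything falls off the work surface, if the arm or the gripper's body presses on something with over 40 N, if the wrist force passes 120 N, or if a joint passes its speed limit or range.

ROBOT

A 6-joint arm with a two-finger parallel gripper is mounted at the origin on a cart in front of the work surface, level with it; the furniture and walls round the work are solid. World frame = base frame: x ahead of the robot, y to its left, z up, the work surface at z = 0. Lengths are in mm, angles in rad, forces in N, time in s.
With the tool pointing down it reaches from about 400 to 925 mm from the base axis. Payload 12.5 kg.
Tool frame: the origin (TCP) lies between the finger pads; the fingertips stand 14 mm ahead of it and the grasp point (between the pads) lies 5 mm behind it; x points along the fingers, y is the direction in which the jaws open and shut, and the axes are right-handed (so a half turn about x gives the same grasp; the last joint's range is limited). The gripper opens to 95 mm and grips with 3 to 60 N. Pads are 20 mm wide; open, the fingers measure 119 mm over their backs; the gripper's body (75 mm by 180 mm) begins 59 mm behind the grasp point.
Start: joints at [1.207, 0.491, 1.559, -0, 1.092, -0.106], TCP at [159.329, 604.37, 196.761] pointing down, gripper open.
Joint ranges: [-3.1, 3.1], [-0.84, 2.19], [0.05, 2.79], [-1.13, 4.28], [0.06, 2.93], [-2.69, 2.69]. Speed limits (rad/s): [2.22, 2.22, 2.79, 3.14, 3.14, 3.14].

INTERFACE

Orientations are given as [roll, pitch, yaw] about the fixed x, y, z axes, in that order (R = Rz(yaw) Ry(pitch) Rx(roll)).
In Python, from cell import env, cams gives the robot as it stands.
- The arm moves only by the tool carry_out, never from a script. Its arguments are lists of equal length, an entry for each row: "grip": the closure, from -1 (fully open) to 1 (shut); "linear": the shift along the tool's x, y, z scaled (see below), a list of three; "turn": the turn about the tool's x scaled (see below). In form: {"grip": [grip, ...], "linear": [[tx, ty, tz], ...], "turn": [turn, ...]}. A call has 1 to 5 rows; each row shifts and turns the commanded pose from where the row before left it, along the tool's axes as they then stand; what a row does not reach is not made up. The controller multiplies each number of a shift by 0.5 m and each number of a turn by 180 degrees. A row lasts 1/10 s, in which the tool goes at most 50 mm and 8.59 degrees, less where a joint would pass 70% of its speed; a pose out of reach is approached as far as the arm can. A call with a number of a shift or a turn outside -1 to 1 is refused whole. A call with a gripper value outside its range is refused whole. The fingers move at their own pace and stop on an object; the grip force is fixed at half the most. Time passes only in rows, so rows that do not move let the fingers close. It gives the time, the measured TCP pose, the force and the opening at its end, in the units of the state.
- env.state(): the state, without advancing time (a new reading comes with each control period).
- cams.read_camera(name): name is "scene" or "top" or "wrist"; returns the picture (480x640x3 uint8, blue, green, red); there is no depth.
- cams.camera_info(name): a dict with "fx", "fy", "cx", "cy" (pixels), "dist" ([k1, k2, p1, p2, k3] as OpenCV has them; the pictures are not rectified), "view" (4x4, takes a point from world to camera coordinates). Camera axes: x right, y down, z forward; pixel columns grow to the right and rows downward; lengths in mm; the calibration is good to about 2 mm. A picture is of the moment at which its call begins: read the wrist's pose just before it. camera_info takes no time and is no camera call; for the wrist camera it gives the pose at the moment of the call.
- env.job_done(): hands the job in, once; it reports no verdict.
The state is a dict: "t": time; "joints": joint angles; "qvel": joint speeds; "tau": joint torques, N m; "eef_pos": TCP position; "tcp_rot": TCP orientation; "ft_force": force on the tool from outside, world axes, zero at the start; "moment": the same for the moment, N m; "opening": opening from 0.0 (shut) to 1.0 (fully open).
Only numpy, scipy, OpenCV 4.12 (cv2) and the standard library are available. Lean on these libraries where they do the work, as an engineer would, in place of code of your own. Each camera call takes 0.05 s, during which the arm holds its last target. There are 200 camera calls.

## Working session

There is one attempt and no reset: what is moved stays moved. The work goes in short steps, Python scripts to look and compute and a tool call to move; the robot and the scene stay as the last step left them, time stands still between calls to the robot, and variables do not carry over. Pictures are saved under pics/ and viewed, about 12 in all and at most 16, crops included, and the job is handed in when it is done.

Besides the shell and the picture viewer there is one more tool, called after "Emit:" as name([rows], argument=value, ...), one row to a line, values as JSON. carry_out: Moves the arm, as the interface text tells. Shifts and turns lie within -1 to 1; 1 stands for 0.5 m of shift or 180 degrees of turn. Its arguments: {"type":"object","properties":{"grip":{"type":"array"},"linear":{"type":"array"},"turn":{"type":"array"}},"required":["grip","linear","turn"]}

```bash
ls; mkdir -p pics
python3 - <<'E'
from cell import env,cams
import cv2
print(env.state())
for n in ("scene","top"):
    cv2.imwrite(f"pics/{n}0.png",cams.read_camera(n)); print(cams.camera_info(n))
E
```

```text
pics
{'t': 0.0, 'joints': array([ 1.20741911e+00,  4.91595419e-01,  1.55948022e+00, -1.14512494e-05,
        1.09168565e+00, -1.05608394e-01]), 'qvel': array([ 5.08209019e-05,  2.58015293e-03, -4.24620500e-04, -1.00043665e-03,
       -8.61445577e-05, -3.57452980e-04]), 'tau': array([ 7.89700025e-04, -6.12625337e+01, -2.58191603e+01,  6.92489860e-02,
        4.80671972e-02, -7.26210260e-05]), 'eef_pos': array([159.21465836, 604.09504757, 196.12888668]), 'tcp_rot': array([-1.66771464,  1.56962765, -1.92547818]), 'ft_force': array([ 0.39294342,  0.02753534, -0.65753686]), 'moment': array([-0.03950419, -0.00167613, -0.02280024]), 'opening': 0.9992523935529705}
{'fx': 462.03314748842354, 'fy': 462.03314748842354, 'cx': 316.9594342265274, 'cy': 235.82801333908898, 'dist': array([-0.05726618,  0.        ,  0.        ,  0.        ,  0.        ]), 'view': array([[-4.89984473e-01, -8.71730522e-01, -1.05511677e-03,
         2.44859836e+02],
       [-6.02524662e-01,  3.39542784e-01, -7.22270538e-01,
         3.67296690e+02],
       [ 6.29983530e-01, -3.53265615e-01, -6.91609830e-01,
         5.59371163e+02],
       [ 0.00000000e+00,  0.00000000e+00,  0.00000000e+00,
         1.00000000e+00]])}
{'fx': 569.1894282381925, 'fy': 569.1894282381925, 'cx': 318.0953068903077, 'cy': 239.69030981505824, 'dist': array([-0.11846021,  0.        ,  0.        ,  0.        ,  0.        ]), 'view': array([[ 1.69438146e-02, -9.99694205e-01,  1.80111974e-02,
        -2.73184314e+01],
       [-9.97061456e-01, -1.82396845e-02, -7.44027392e-02,
         5.21390123e+02],
       [ 7.47085058e-02, -1.66976045e-02, -9.97065609e-01,
         1.27752763e+03],
       [ 0.00000000e+00,  0.00000000e+00,  0.00000000e+00,
         1.00000000e+00]])}
```

View pics/top0.png

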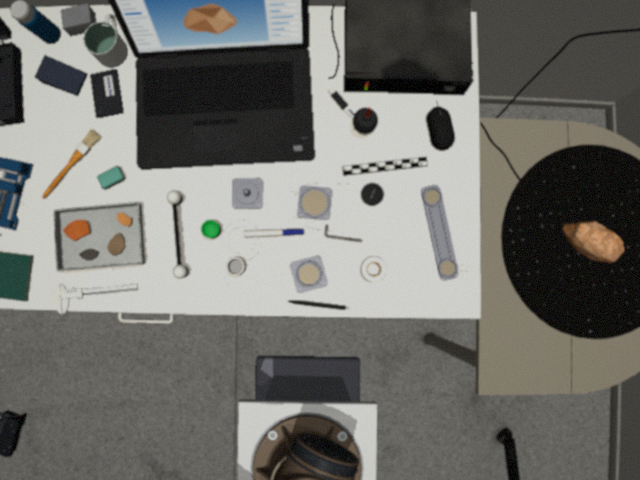

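View pics/scene0.png

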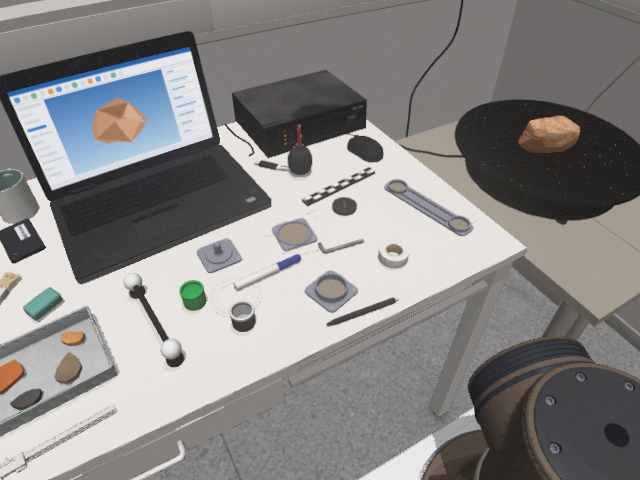

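The top view shows the loupe at (236,266), lens cap (372,194), roll (373,269), bar balls (174,197)/(180,271), spindle (248,193), and cradle cups (431,196)/(447,268). In the scene view, the holder with the taller wall, at top (309,273), is the deep cup, and (315,202) is the dish. The green thing at (211,229) is the look-alike.

```bash
cat > h.py <<'E'
import numpy as np,cv2
from cell import env,cams
def K(i): return np.array([[i['fx'],0,i['cx']],[0,i['fy'],i['cy']],[0,0,1.]])
def ray(i,uv,z):
    n=cv2.undistortPoints(np.array([[uv]],float),K(i),np.array(i['dist']))[0,0]
    V=np.array(i['view']);R=V[:3,:3];c=-R.T@V[:3,3];d=R.T@np.array([n[0],n[1],1])
    return c+d*(z-c[2])/d[2]
def proj(i,P):
    V=np.array(i['view']);P=np.atleast_2d(np.array(P,float))
    return cv2.projectPoints(P,cv2.Rodrigues(V[:3,:3])[0],V[:3,3],K(i),np.array(i['dist']))[0][:,0]
def circ(c,r,z,n=48):
    a=np.linspace(0,2*np.pi,n);return np.c_[c[0]+r*np.cos(a),c[1]+r*np.sin(a),0*a+z]
def overlay(img,i,circs,crop,s,name):
    x0,y0,x1,y1=crop;o=cv2.resize(img[y0:y1,x0:x1],None,fx=s,fy=s,interpolation=cv2.INTER_CUBIC)
    for c,r,z,col in circs:
        p=(proj(i,circ(c,r,z))-[x0,y0]+.5)*s-.5
        cv2.polylines(o,[np.round(p*8).astype(int)],True,col,1,cv2.LINE_AA,3)
    cv2.imwrite(name,o);print(o.shape)
E
cat > pts.py <<'E'
# name: top uv, z of picked feature, circles (r,z)
P={'loupe':((236,266),36,[(21,36),(21,0)]),'cap':((372,194),10,[(27,10)]),'roll':((373.5,269),22,[(29,22),(12,22)]),
'b1':((174,197),32,[(16,32)]),'b2':((180,271),32,[(16,32)]),
'cup':((309,273),18,[(30,18),(26,18)]),'dish':((315,202),7,[(36,7),(32,7)]),'spin':((248,193),8,[(26,8),(7,30)]),
'c1':((431,196),12,[(23,12),(19,12)]),'c2':((447,268),12,[(23,12),(19,12)])}
E
python3 - <<'E'
from h import *; from pts import P
it=cams.camera_info('top');isc=cams.camera_info('scene')
L=[]
for k,(uv,z,cs) in P.items():
    p=ray(it,uv,z);print(k,p.round(1),proj(isc,p).round(1)[0])
    for r,zz in cs:L.append((p,r,zz,(0,0,255)))
overlay(cv2.imread('pics/top0.png'),it,L,(155,170,470,295),2.5,'pics/ot.png')
overlay(cv2.imread('pics/scene0.png'),isc,L,(115,165,485,375),2.1,'pics/os.png')
E
```

```text
loupe [458.  165.3  36. ] [242.4 309. ]
cap [ 631.  -141.5   10. ] [344.2 204.4]
roll [ 457.1 -145.2   22. ] [393.9 249.8]
b1 [612.4 312.1  32. ] [132.7 281.5]
b2 [444.4 292.3  32. ] [171.  348.5]
cup [445.6   1.2  18. ] [331.1 283.9]
dish [610.   -9.7   7. ] [294.6 231.6]
spin [628.1 145.8   8. ] [219.5 252.6]
c1 [ 629.1 -279.2   12. ] [396.3 185.1]
c2 [ 462.3 -316.9   12. ] [458.8 222.6]
(312, 788, 3)
(441, 777, 3)
```

View pics/ot.png

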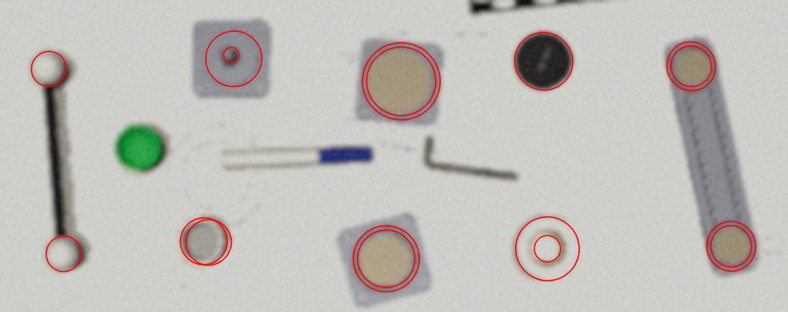

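View pics/os.png

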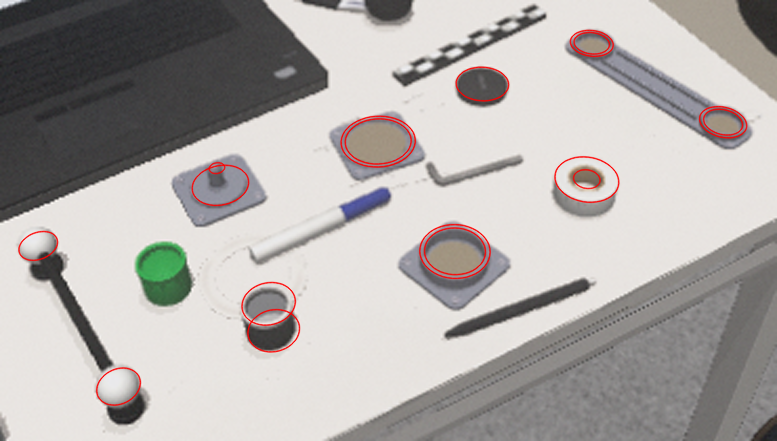

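Drawn outlines match both views to about 2–3 mm, and the lengths check out: bar 169 mm and cradle 171 mm against 170. Next I plan the moves.

```bash
cat > go.py <<'E'
import sys;from h import *;from scipy.spatial.transform import Rotation as Ro
# go.py x y z [jaw angle deg]: TCP target -> shift, turn in move units
s=env.state();R=Ro.from_euler('xyz',s['tcp_rot']).as_matrix();p=s['eef_pos']
a=[float(v) for v in sys.argv[1:]]
d=R.T@(np.array(a[:3])-p)
print('t',round(s['t'],2),'p',p.round(1),'xaxis',R[:,0].round(3),'jaw',round(np.degrees(np.arctan2(R[1,1],R[0,1])),1),'j6',s['joints'][5].round(2),'F',s['ft_force'].round(1),'open',round(s['opening'],3))
print('shift total',(d/500).round(4),'rows of 45mm',np.linalg.norm(d)/45)
if len(a)>3:
    t=-(a[3]-np.degrees(np.arctan2(R[1,1],R[0,1])));t=(t+90)%180-90;print('turn total',round(t/180,4))
E
python3 go.py 458 165 120 90
```

```text
t 0.1 p [159.2 604.1 196.2] xaxis [-0.    -0.001 -1.   ] jaw 75.2 j6 -0.11 F [ 0.2 -0.2 -0.2] open 1.001
shift total [ 0.1531 -0.6968  0.8017] rows of 45mm 11.924151379654303
turn total -0.0821
```

Emit:
carry_out([
  [0.0128,-0.0581,0.0668],
  [0.0128,-0.0581,0.0668],
  [0.0128,-0.0581,0.0668],
  [0.0128,-0.0581,0.0668],
  [0.0128,-0.0581,0.0668],
], grip=[-1,-1,-1,-1,-1], turn=[0,0,0,0,0])

```text
t: 0.6
eef_pos: [284.3, 419.8, 164.4]
tcp_rot: [-2.213, 1.571, -2.47]
ft_force: [-0.0, -0.1, -0.7]
opening: 1.0
```

Emit:
carry_out([
  [0.0128,-0.0581,0.0668],
  [0.0128,-0.0581,0.0668],
  [0.0128,-0.0581,0.0668],
  [0.0128,-0.0581,0.0668],
  [0.0128,-0.0581,0.0668],
], grip=[-1,-1,-1,-1,-1], turn=[0,0,0,0,0])

```text
t: 1.1
eef_pos: [408.9, 236.7, 132.5]
tcp_rot: [1.92, 1.571, 1.662]
ft_force: [0.4, 0.1, -0.1]
opening: 1.001
```

Emit:
carry_out([
  [0.0128,-0.0581,0.0668],
  [0.0128,-0.0581,0.0668],
  [0,0,0],
], grip=[-1,-1,-1], turn=[0,0,0])

```text
t: 1.4
eef_pos: [460.2, 161.6, 119.1]
tcp_rot: [-1.924, 1.57, -2.186]
ft_force: [0.3, 0.9, -0.3]
opening: 1.005
```

```bash
python3 go.py 458 165 33
python3 - <<'E'
from h import *
i=cams.camera_info('wrist');im=cams.read_camera('wrist')
print(proj(i,[458,165,36]),proj(i,[[445.6,1.2,18]]),i['view'].round(2).tolist())
p=[458,165]
overlay(im,i,[(p,21,36,(0,0,255)),(p,21,0,(0,255,255))],(0,0,640,480),1,'pics/w1.png')
E
```

```text
t 1.4 p [460.2 161.6 119.1] xaxis [-0. -0. -1.] jaw 75.0 j6 -1.11 F [ 0.3  0.9 -0.3] open 1.005
shift total [ 0.1722  0.0055 -0.0059] rows of 45mm 1.9151536646970726
[[320.24840489 241.24137036]] [[140.77791307 267.87676819]] [[0.26, 0.97, -0.0, -276.04], [0.92, -0.25, 0.3, -394.72], [0.29, -0.08, -0.96, 199.21], [0.0, 0.0, 0.0, 1.0]]
(480, 640, 3)
```

View pics/w1.png

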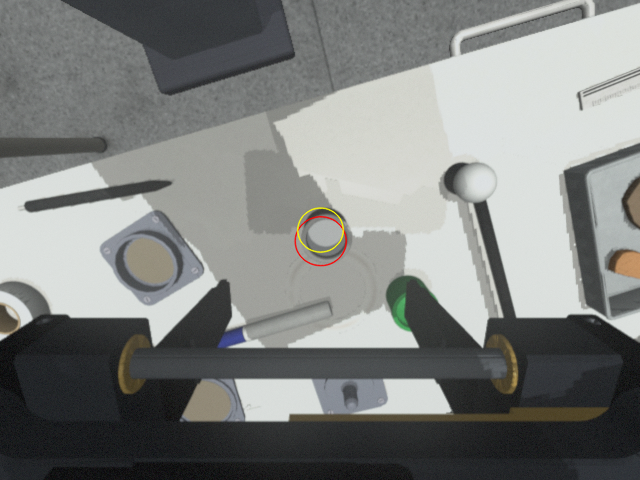

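The loupe's rim sits at about (324,236), a few pixels off the drawn outline, and the cup is off by more. The arm may still have been settling, so I look again with all outlines drawn.

```bash
python3 go.py 458 165 33
python3 - <<'E'
from h import *; from pts import P
it=cams.camera_info('top');i=cams.camera_info('wrist');im=cams.read_camera('wrist')
L=[]
for k,(uv,z,cs) in P.items():
    p=ray(it,uv,z)
    for r,zz in cs:
        if abs(proj(i,[[*p[:2],zz]])-[[320,240]]).max()<300:L.append((p,r,zz,(0,0,255)))
overlay(im,i,L,(90,160,490,460),2,'pics/w2.png')
E
python3 go.py 458 165 33
```

```text
t 1.45 p [458.9 163.2 119.3] xaxis [-0.001 -0.    -1.   ] jaw 75.0 j6 -1.1 F [-0.  -0.9  0.1] open 0.994
shift total [ 0.1727  0.0031 -0.0024] rows of 45mm 1.9189616527637785
(600, 800, 3)
t 1.5 p [458.1 164.3 119.6] xaxis [-0.001 -0.    -1.   ] jaw 75.1 j6 -1.1 F [-0.5  0.3 -0.1] open 1.001
shift total [ 0.1731  0.0013 -0.0003] rows of 45mm 1.9234748763260225
```

View pics/w2.png

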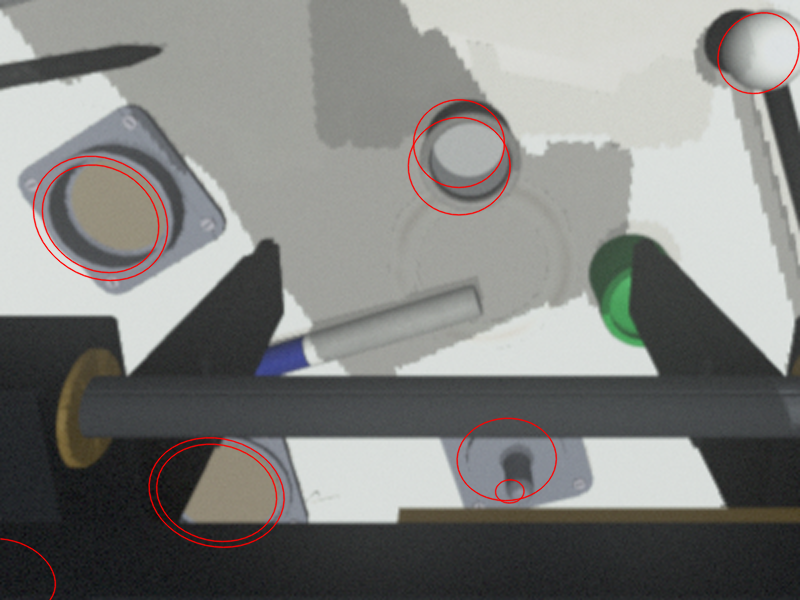

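Run:
```python
from h import *;from scipy.spatial.transform import Rotation as Ro
s=env.state();i=cams.camera_info('wrist');R=Ro.from_euler('xyz',s['tcp_rot']).as_matrix()
print(s['eef_pos'],{k:i[k] for k in('fx','fy','cx','cy','dist')})
V=np.array(i['view']);print('cam in tool',(R.T@(-V[:3,:3].T@V[:3,3]-s['eef_pos'])).round(1),(V[:3,:3]@R).round(3).tolist())
for y in(-47.5,47.5,-59.5,59.5):
  for z in(-10,10):
    print(y,z,(proj(i,s['eef_pos']+R@[14,y,z]).round(1)[0]-[90,160])*2)
```

```text
[458.06086919 164.32675506 119.55372971] {'fx': 343.50712146485364, 'fy': 343.50712146485364, 'cx': 317.74461285606543, 'cy': 244.06873912257643, 'dist': array([-0.00202502,  0.        ,  0.        ,  0.        ,  0.        ])}
cam in tool [-187.7    0.9  -84.4] [[0.001, 1.0, 0.0], [-0.296, 0.0, 0.955], [0.955, -0.001, 0.296]]
-47.5 -10 [301.  204.6]
-47.5 10 [305.2 263. ]
47.5 -10 [605.2 204.6]
47.5 10 [601.  263.2]
-59.5 -10 [262.6 204.6]
-59.5 10 [267.8 263. ]
59.5 -10 [643.6 204.6]
59.5 10 [638.4 263.2]
```

Emit:
carry_out([
  [0.08,0.0034,-0.003],
  [0.07,0,0],
  [0.026,0,0],
  [0,0,0],
], grip=[-1,-1,-1,-1], turn=[0,0,0,0])

```text
t: 1.9
eef_pos: [455.4, 168.0, 30.5]
tcp_rot: [-2.714, 1.567, -2.97]
ft_force: [0.1, 0.0, 1.1]
opening: 1.002
```

Emit:
carry_out([
  [0,0,0],
  [0,0,0],
  [0,0,0],
  [0,0,0],
  [0,0,0],
], grip=[1,1,1,1,1], turn=[0,0,0,0,0])

```text
t: 2.4
eef_pos: [457.2, 167.2, 32.4]
tcp_rot: [0.576, 1.57, 0.318]
ft_force: [-0.5, 0.6, -0.5]
opening: 0.639
```

Emit:
carry_out([
  [0,0,0],
  [0,0,0],
  [0,0,0],
  [0,0,0],
  [0,0,0],
], grip=[1,1,1,1,1], turn=[0,0,0,0,0])

```text
t: 2.9
eef_pos: [457.0, 167.1, 31.9]
tcp_rot: [2.068, 1.571, 1.81]
ft_force: [-1.0, -0.3, 0.4]
opening: 0.215
```

Emit:
carry_out([
  [-0.02,0,0],
  [-0.05,0,0],
  [-0.05,0,0],
], grip=[1,1,1], turn=[0,0,0])

```text
t: 3.2
eef_pos: [456.7, 167.1, 93.0]
tcp_rot: [-2.751, 1.57, -3.009]
ft_force: [-0.9, -0.5, 0.5]
opening: 0.014
```

```bash
python3 go.py 445.6 1.2 90
```

```text
t 3.2 p [456.7 167.1  93. ] xaxis [-0.001 -0.    -1.   ] jaw 75.2 j6 -1.1 F [-0.9 -0.5  0.5] open 0.014
shift total [ 0.0061 -0.3264  0.0631] rows of 45mm 3.6945669337455667
```

The fingers shut to 0.01, so the grasp missed. I look before anything else.

Run:
```python
from h import *
im=cams.read_camera('wrist');t=cams.read_camera('top')
cv2.imwrite('pics/top3.png',t)
a=cv2.resize(t[170:300,160:480],None,fx=1.25*1.6,fy=1.25*1.6,interpolation=2)
cv2.imwrite('pics/m3.png',np.vstack([im[140:480],a]));print(np.vstack([im[140:480],a]).shape)
```

```text
(600, 640, 3)
```

View pics/m3.png

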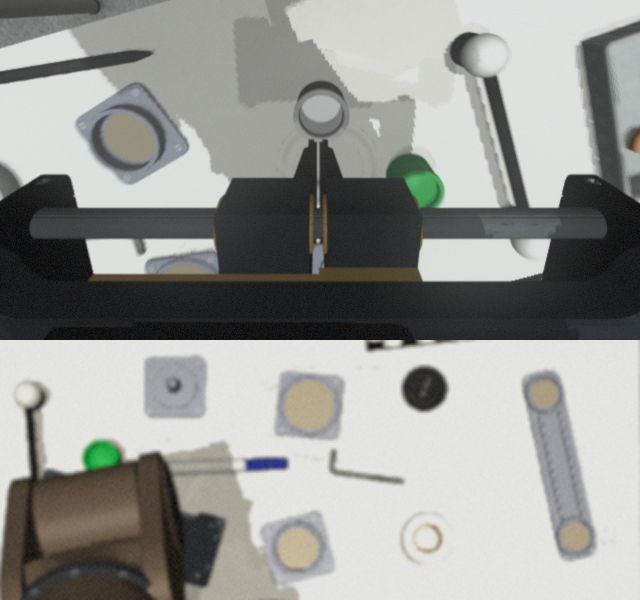

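```bash
python3 - <<'E'
from h import *
i=cams.camera_info('wrist')
for uv,z in(((322,253),36),((322,222+25),0),((318,281),79),((132,275),18),((486,195),32),):print(uv,ray(i,uv,z).round(1))
E
python3 go.py 458 165 33;  python3 - <<'E'
from h import *
im=cams.read_camera('wrist');s=cams.read_camera('scene')
L=[([458,165],21,36,(0,0,255)),([458,165],21,0,(0,0,255)),([445.6,1.2],30,18,(0,0,255))]
overlay(s,cams.camera_info('scene'),L,(150,220,400,350),3,'pics/s4.png')
E
```

```text
(322, 253) [458.7 171.6  36. ]
(322, 247) [465.5 170.3   0. ]
(318, 281) [462.  167.5  79. ]
(132, 275) [443.2  13.   18. ]
(486, 195) [447.3 298.6  32. ]
t 3.3 p [458.3 167.5  95. ] xaxis [ 0.005  0.001 -1.   ] jaw 75.2 j6 -1.1 F [0.1 0.6 0.1] open 0.006
shift total [ 0.1241 -0.0053  0.0002] rows of 45mm 1.3795760154623786
(390, 750, 3)
```

View pics/s4.png

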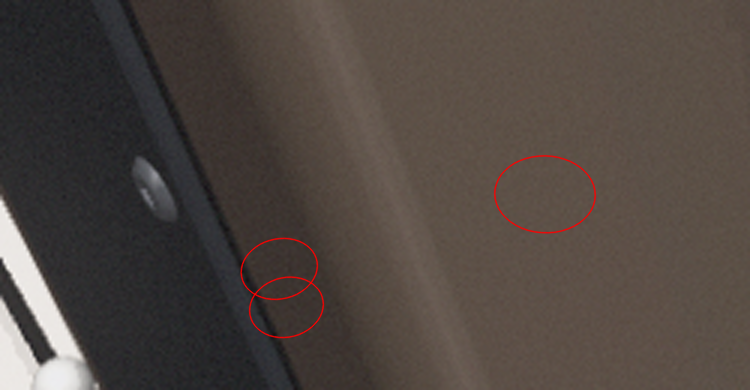

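The wrist pictures explain the miss. The open tips spread over 176 px for 95 mm, so they sit at about 185 mm depth, roughly 30 mm short of where TCP+14 should be, and the fingers closed above the loupe. I test this from a lower height that is safe under either reading: TCP at z=16.

Emit:
carry_out([
  [0,0.002,0],
  [0,0,0],
  [0,0,0],
  [0,0,0],
  [0,0,0],
], grip=[-1,-1,-1,-1,-1], turn=[0,0,0,0,0])

```text
t: 3.9
eef_pos: [457.2, 168.1, 91.7]
tcp_rot: [-2.832, 1.57, -3.089]
ft_force: [-0.7, -0.4, 0.2]
opening: 0.37
```

Emit:
carry_out([
  [0,0,0],
  [0,0,0],
  [0,0,0],
  [0,0,0],
  [0,0,0],
], grip=[-1,-1,-1,-1,-1], turn=[0,0,0,0,0])

```text
t: 4.4
eef_pos: [457.2, 168.1, 91.9]
tcp_rot: [1.508, 1.571, 1.25]
ft_force: [-0.1, -0.1, -0.2]
opening: 0.786
```

Emit:
carry_out([
  [0,0,0],
  [0,0,0],
  [0,0,0],
], grip=[-1,-1,-1], turn=[0,0,0])

```text
t: 4.7
eef_pos: [457.2, 168.1, 91.9]
tcp_rot: [1.781, 1.571, 1.523]
ft_force: [0.3, 0.2, -0.6]
opening: 0.992
```

```bash
python3 go.py 458 168 16
```

```text
t 4.7 p [457.2 168.1  91.9] xaxis [ 0.  0. -1.] jaw 75.2 j6 -1.1 F [ 0.3  0.2 -0.6] open 0.992
shift total [0.1518 0.0002 0.0015] rows of 45mm 1.6871218961776138
```

Emit:
carry_out([
  [0.06,0,0.001],
  [0.05,0,0],
  [0.03,0,0],
  [0.01,0,0],
  [0,0,0],
], grip=[-1,-1,-1,-1,-1], turn=[0,0,0,0,0])

```text
t: 5.2
eef_pos: [457.6, 167.9, 16.6]
tcp_rot: [-2.759, 1.57, -3.016]
ft_force: [-0.3, -0.0, -0.1]
opening: 1.0
```

```bash
python3 - <<'E'
from h import *
im=cams.read_camera('wrist');cv2.imwrite('pics/w5.png',im)
E
python3 go.py 458 168 16
```

```text
t 5.25 p [457.9 168.   17.2] xaxis [ 0.  0. -1.] jaw 75.2 j6 -1.1 F [0.5 0.3 0.8] open 1.003
shift total [ 0.0024 -0.      0.0002] rows of 45mm 0.026848805342281196
```

View pics/w5.png

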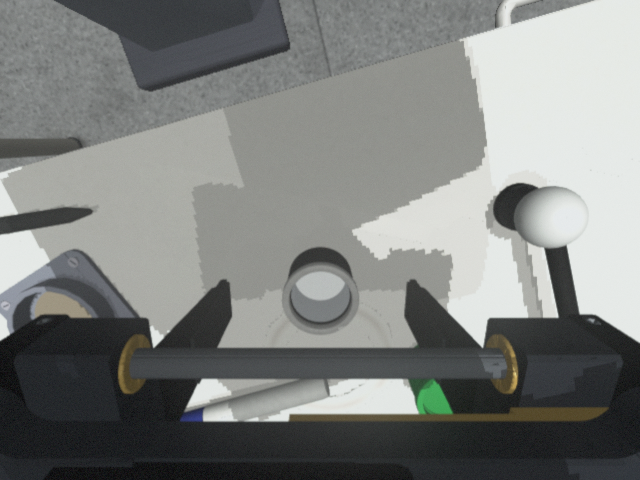

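The rim is at (320,297) and the tips at (230,281) and (406,281), level with or above it, so the fingers really are short. I go down in small steps, watching the force.

Emit:
carry_out([
  [0.004,0,0],
  [0.004,0,0],
  [0.004,0,0],
  [0,0,0],
], grip=[-1,-1,-1,-1], turn=[0,0,0,0])

```text
t: 5.65
eef_pos: [457.7, 168.0, 10.9]
tcp_rot: [0.91, 1.571, 0.652]
ft_force: [0.6, -0.4, -0.3]
opening: 1.001
```

Emit:
carry_out([
  [0.004,0,0],
  [0.004,0,0],
  [0.004,0,0],
  [0,0,0],
  [0,0,0],
], grip=[-1,-1,-1,-1,-1], turn=[0,0,0,0,0])

```text
t: 6.15
eef_pos: [457.7, 168.0, 4.9]
tcp_rot: [-3.136, 1.571, 2.89]
ft_force: [-0.2, -0.1, -0.2]
opening: 1.003
```

Emit:
carry_out([
  [0,0,0],
  [0,0,0],
  [0,0,0],
  [0,0,0],
  [0,0,0],
], grip=[1,1,1,1,1], turn=[0,0,0,0,0])

```text
t: 6.65
eef_pos: [457.7, 168.0, 4.9]
tcp_rot: [1.357, 1.571, 1.099]
ft_force: [-0.2, -0.4, -1.5]
opening: 0.636
```

Emit:
carry_out([
  [0,0,0],
  [0,0,0],
  [0,0,0],
  [0,0,0],
  [0,0,0],
], grip=[1,1,1,1,1], turn=[0,0,0,0,0])

```text
t: 7.15
eef_pos: [457.8, 168.0, 5.0]
tcp_rot: [0.918, 1.571, 0.66]
ft_force: [0.6, -0.6, 0.6]
opening: 0.403
```

Stopped at 0.40, about the loupe's width, so it is held. Lift and check.

Emit:
carry_out([
  [0,0,0],
  [-0.01,0,0],
  [-0.03,0,0],
  [-0.06,0,0],
  [-0.06,0,0],
], grip=[1,1,1,1,1], turn=[0,0,0,0,0])

```text
t: 7.65
eef_pos: [457.3, 167.9, 85.8]
tcp_rot: [-2.766, 1.569, -3.024]
ft_force: [1.2, -0.3, -1.0]
opening: 0.403
```

Emit:
carry_out([
  [0,-0.04,0.0075],
  [0,-0.08,0.015],
  [0,-0.08,0.015],
  [0,-0.08,0.015],
  [0,-0.04,0.0075],
], grip=[1,1,1,1,1], turn=[0,0,0,0,0])

```text
t: 8.15
eef_pos: [445.5, 3.4, 85.2]
tcp_rot: [-0.219, 1.571, -0.478]
ft_force: [0.7, -0.5, -0.9]
opening: 0.408
```

Emit:
carry_out([
  [0,0,0],
  [0,0,0],
  [0,0,0],
], grip=[1,1,1], turn=[0,0,0])

```text
t: 8.45
eef_pos: [446.0, 6.4, 85.0]
tcp_rot: [1.617, 1.571, 1.36]
ft_force: [0.8, 0.1, -0.2]
opening: 0.406
```

```bash
python3 go.py 446 6 85
python3 - <<'E'
from h import *
i=cams.camera_info('wrist');im=cams.read_camera('wrist');cv2.imwrite('pics/w6r.png',im)
p=[446,6]
overlay(im,i,[(p,30,18,(0,0,255)),(p,26,18,(0,0,255)),(p,21,4,(0,255,255))],(170,150,470,350),2.6,'pics/w6.png')
E
```

```text
t 8.45 p [446.    6.4  85. ] xaxis [ 0.  0. -1.] jaw 75.3 j6 -1.45 F [ 0.8  0.1 -0.2] open 0.406
shift total [ 0.     -0.0007  0.0003] rows of 45mm 0.008069084700641672
(520, 780, 3)
```

View pics/w6.png

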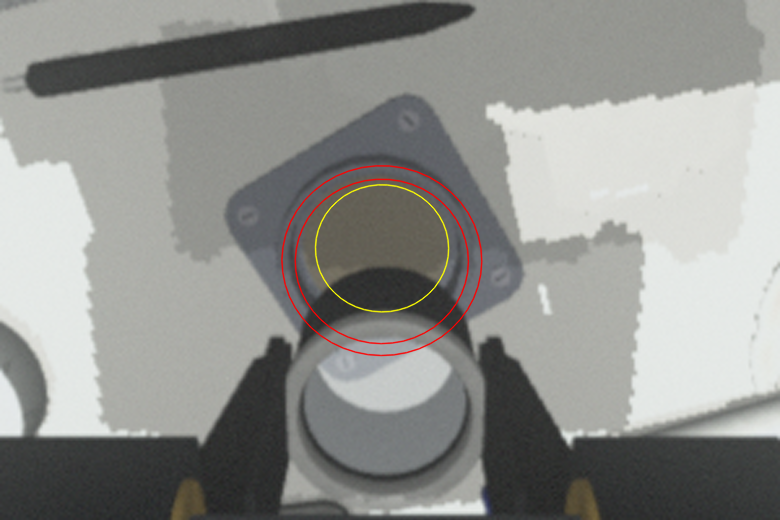

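The loupe is held upright, with its bottom edge at crop (385,267), and the cup lies just under it. I refine the cup position with a numeric edge fit.

```bash
cat >> h.py <<'E'
def fit(im,i,circs,p0,span=9,mask=None,ang=(0,360)):
    """centre xy maximising mean radial contrast on circles (r,z); ang = world-angle range used"""
    g=cv2.GaussianBlur(cv2.cvtColor(im,cv2.COLOR_BGR2GRAY),(0,0),.8).astype(np.float32)
    a=np.radians(np.linspace(*ang,90));out=[]
    X,Y=np.meshgrid(np.arange(-span,span+.1,.5),np.arange(-span,span+.1,.5))
    S=np.zeros(X.shape)
    for r,z in circs:
        I=[]
        for rr in(r-1.2,r+1.2):
            W=np.stack([p0[0]+X[...,None]+rr*np.cos(a),p0[1]+Y[...,None]+rr*np.sin(a),np.full(X.shape+(90,),z)],-1)
            uv=proj(i,W.reshape(-1,3)).astype(np.float32)
            I.append(cv2.remap(g,uv[:,0].reshape(-1,90).copy(),uv[:,1].reshape(-1,90).copy(),1))
        S+=abs((I[1]-I[0]).mean(1)).reshape(X.shape)
    k=np.unravel_index(S.argmax(),S.shape);return np.round([p0[0]+X[k],p0[1]+Y[k],S.max(),np.median(S)],1)
E
python3 - <<'E'
from h import *; from pts import P
i=cams.camera_info('wrist');im=cv2.imread('pics/w6r.png')
for ang in((90,270),(75,255),(60,300)):
  for cs in([(30,18)],[(26,18)],[(30,18),(26,18)],[(26,4)]):print(ang,cs,fit(im,i,cs,(446,6),ang=ang))
print('held loupe bottom',[fit(im,i,[(21,z)],(446,6),ang=(110,220)) for z in(79,81)],'top',[fit(im,i,[(21,z)],(446,6)) for z in(115,117)])
it=cams.camera_info('top');isc=cams.camera_info('scene');t=cv2.imread('pics/top0.png');s=cv2.imread('pics/scene0.png')
for k,(uv,z,cs) in P.items():
    p=ray(it,uv,z);print(k,fit(t,it,cs,p),fit(s,isc,cs,p))
E
```

```text
(90, 270) [(30, 18)] [442.    5.   14.3   2.5]
(90, 270) [(26, 18)] [441.5   7.   11.1   1.3]
(90, 270) [(30, 18), (26, 18)] [441.5   6.5  20.    4.6]
(90, 270) [(26, 4)] [443.5   5.5  12.6   1.6]
(75, 255) [(30, 18)] [442.   5.  14.   2.]
(75, 255) [(26, 18)] [437.5   6.5  10.3   0.7]
(75, 255) [(30, 18), (26, 18)] [441.    5.   18.8   2.8]
(75, 255) [(26, 4)] [443.5   5.   10.4   1.2]
(60, 300) [(30, 18)] [442.    5.   12.2   3.7]
(60, 300) [(26, 18)] [441.5   7.5   9.2   2.1]
(60, 300) [(30, 18), (26, 18)] [442.5   5.   18.4   6.9]
(60, 300) [(26, 4)] [443.5   5.   12.7   1.7]
held loupe bottom [array([448. ,   7. ,  44.9,   5.1]), array([447.5,   7. ,  44.5,   5.4])] top [array([447.5,   7.5,  37.6,   6.5]), array([446.5,   8. ,  40.3,   7.3])]
loupe [460.  164.8  30.   12.3] [459.5 167.3  50.6  18.3]
cap [ 631.5 -141.5   46.5   19.4] [ 625.5 -137.5   40.3   15.5]
roll [ 457.6 -145.2   15.2    5.2] [ 457.1 -149.2   30.9   16.5]
b1 [608.4 307.6  13.1   3.9] [609.9 312.1  14.    3.4]
b2 [447.9 285.8  10.    4.2] [435.4 291.8  15.1   5.5]
cup [445.6   1.7  14.8   5. ] [437.1   6.7  25.5  13.6]
dish [609.5  -8.2  13.3   9.1] [617.5  -0.7  16.4  11.6]
spin [624.6 144.8  17.2   6.6] [621.6 149.8  17.5   7.5]
c1 [ 635.1 -277.2   18.6   13. ] [ 631.1 -283.7   23.5   14.7]
c2 [ 462.3 -316.4   18.2   10.8] [ 459.3 -313.9   22.7   12. ]
```

Emit:
carry_out([
  [0,-0.0064,-0.0087],
  [0.05,0,0],
  [0.04,0,0],
  [0.02,0,0],
  [0,0,0],
], grip=[1,1,1,1,1], turn=[0,0,0,0,0])

```text
t: 9.0
eef_pos: [440.2, 4.0, 29.1]
tcp_rot: [-3.069, 1.568, 2.957]
ft_force: [-0.3, 0.5, -0.4]
opening: 0.404
```

Emit:
carry_out([
  [0.014,0,0],
  [0.012,0,0],
  [0.01,0,0],
  [0.005,0,0],
  [0,0,0],
], grip=[1,1,1,1,1], turn=[0,0,0,0,0])

```text
t: 9.5
eef_pos: [440.9, 3.6, 9.2]
tcp_rot: [2.881, 1.571, 2.623]
ft_force: [0.6, 0.1, -0.3]
opening: 0.405
```

Emit:
carry_out([
  [0.0012,0,0],
  [0,0,0],
  [0,0,0],
], grip=[1,1,1], turn=[0,0,0])

```text
t: 9.8
eef_pos: [441.0, 3.6, 9.0]
tcp_rot: [0.369, 1.57, 0.111]
ft_force: [-0.3, 0.1, 0.2]
opening: 0.405
```

Emit:
carry_out([
  [0,0,0],
  [0,0,0],
  [0,0,0],
  [0,0,0],
  [-0.01,0,0],
], grip=[-0.8,-0.8,-0.8,-0.8,-0.8], turn=[0,0,0,0,0])

```text
t: 10.3
eef_pos: [440.7, 3.6, 13.6]
tcp_rot: [-3.128, 1.57, 2.898]
ft_force: [0.1, 0.4, -0.2]
opening: 0.771
```

Emit:
carry_out([
  [-0.04,0,0],
  [-0.07,0,0],
  [-0.05,0,0],
  [0,0,0],
], grip=[-0.8,-0.8,-0.8,-0.8], turn=[0,0,0,0])

```text
t: 10.7
eef_pos: [442.2, 3.5, 96.7]
tcp_rot: [0.128, 1.566, -0.129]
ft_force: [0.3, -0.5, -0.5]
opening: 0.901
```

```bash
python3 - <<'E'
from h import *
i=cams.camera_info('wrist');im=cams.read_camera('wrist');cv2.imwrite('pics/w7r.png',im)
print('loupe',[fit(im,i,[(21,z)],(442,5)) for z in(40,42)],'cup',fit(im,i,[(30,18)],(442,5)))
E
python3 go.py 630 -140 100
```

```text
loupe [array([440.5,   4.5,  44.4,   3. ]), array([439.5,   4.5,  42.9,   2.9])] cup [444.   14.   16.3   5.3]
t 10.75 p [441.6   3.6  95.2] xaxis [ 0.003 -0.    -1.   ] jaw 75.2 j6 -1.45 F [-1.   0.3 -0.7] open 0.901
shift total [-0.0081 -0.1816  0.4376] rows of 45mm 5.265071573832864
```

Loupe fits at (440,4.5), inside the cup at about (442,5). On to the lens cap.

Emit:
carry_out([
  [0,-0.03,0.072],
  [0,-0.035,0.085],
  [0,-0.035,0.085],
  [0,-0.035,0.085],
  [0,-0.028,0.066],
], grip=[-0.8,-0.8,-0.8,-0.8,-0.8], turn=[0,0,0,0,0])

```text
t: 11.25
eef_pos: [611.4, -126.9, 92.4]
tcp_rot: [3.048, 1.57, 2.79]
ft_force: [-0.3, 0.8, 0.2]
opening: 0.901
```

Emit:
carry_out([
  [0,-0.015,0.04],
  [0,0,0],
  [0,0,0],
  [0,0,0],
  [0,0,0],
], grip=[-0.8,-0.8,-0.8,-0.8,-0.8], turn=[0,0,0,0,0])

```text
t: 11.75
eef_pos: [627.0, -136.9, 93.8]
tcp_rot: [2.838, 1.57, 2.581]
ft_force: [0.2, 0.0, -1.0]
opening: 0.902
```

```bash
python3 - <<'E'
from h import *
i=cams.camera_info('wrist');im=cams.read_camera('wrist');cv2.imwrite('pics/w8r.png',im)
print('cap',[fit(im,i,[(27,z)],(629,-138),span=14) for z in(8,10)])
E
python3 go.py 629 -138 10
```

```text
cap [array([ 632. , -139.5,   74.9,    6.3]), array([ 631. , -139.5,   74.5,    6.3])]
t 11.8 p [ 627.2 -137.    93.9] xaxis [-0.  0. -1.] jaw 75.3 j6 -1.63 F [-0.4 -0.1 -0.2] open 0.9
shift total [ 0.1679 -0.0009  0.0041] rows of 45mm 1.8657393229839765
```

Emit:
carry_out([
  [0.05,-0.0032,0.0077],
  [0.07,0,0],
  [0.05,0,0],
  [0.018,0,0],
  [0,0,0],
], grip=[-0.8,-0.8,-0.8,-0.8,-0.8], turn=[0,0,0,0,0])

```text
t: 12.3
eef_pos: [630.4, -139.8, -0.9]
tcp_rot: [3.037, 1.569, 2.779]
ft_force: [0.2, -0.8, -0.9]
opening: 0.901
```

Emit:
carry_out([
  [0.006,0,0],
  [0.006,0,0],
  [0.004,0,0],
  [0,0,0],
], grip=[-0.8,-0.8,-0.8,-0.8], turn=[0,0,0,0])

```text
t: 12.7
eef_pos: [631.0, -140.2, -7.8]
tcp_rot: [0.112, 1.57, -0.146]
ft_force: [0.1, -0.5, 0.4]
opening: 0.897
```

```bash
python3 go.py 631 -140 -10
python3 - <<'E'
from h import *
i=cams.camera_info('wrist');im=cams.read_camera('wrist')
print('cap',[fit(im,i,[(27,z)],(631,-139),span=14) for z in(8,10)])
cv2.imwrite('pics/w9.png',cv2.resize(im[160:400,180:460],None,fx=2.5,fy=2.5))
E
```

```text
t 12.7 p [ 631.  -140.2   -7.8] xaxis [ 0.001 -0.    -1.   ] jaw 75.2 j6 -1.63 F [ 0.1 -0.5  0.4] open 0.897
shift total [ 0.0043  0.0003 -0.0001] rows of 45mm 0.04803724481572211
cap [array([ 631.5, -139.5,   86.5,    5.5]), array([ 630.5, -139. ,   90.4,    5.5])]
```

View pics/w9.png

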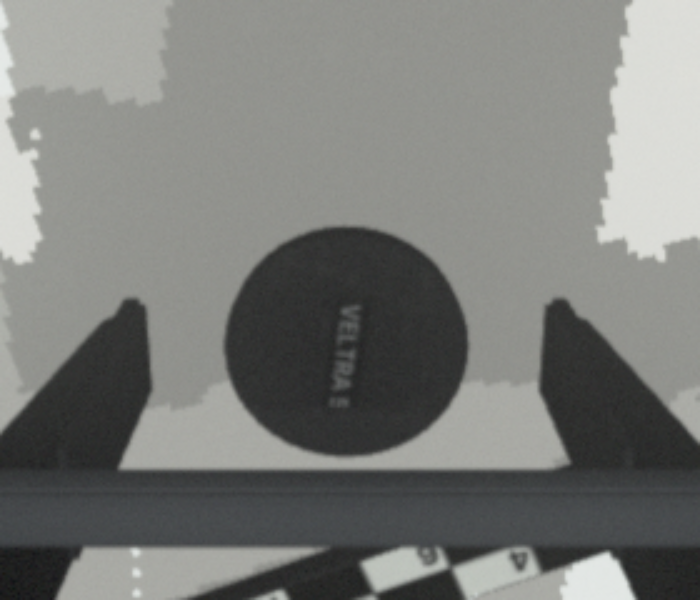

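Emit:
carry_out([
  [0.004,0,0],
  [0.004,0,0],
  [0.003,0,0],
  [0,0,0],
], grip=[-0.8,-0.8,-0.8,-0.8], turn=[0,0,0,0])

```text
t: 13.15
eef_pos: [630.8, -140.1, -14.0]
tcp_rot: [2.85, 1.57, 2.592]
ft_force: [-0.0, -0.2, 0.3]
opening: 0.9
```

Emit:
carry_out([
  [0.002,0,0],
  [0,0,0],
], grip=[-0.8,-0.8], turn=[0,0])

```text
t: 13.35
eef_pos: [630.9, -140.1, -14.8]
tcp_rot: [2.579, 1.571, 2.321]
ft_force: [0.8, 0.2, -0.3]
opening: 0.902
```

Emit:
carry_out([
  [0.002,0,0],
  [0,0,0],
], grip=[-0.8,-0.8], turn=[0,0])

```text
t: 13.55
eef_pos: [630.9, -140.1, -15.8]
tcp_rot: [2.519, 1.571, 2.261]
ft_force: [-1.3, 0.2, 0.3]
opening: 0.902
```

Emit:
carry_out([
  [0.002,0,0],
  [0,0,0],
], grip=[-0.8,-0.8], turn=[0,0])

```text
t: 13.75
eef_pos: [630.9, -140.1, -16.8]
tcp_rot: [2.402, 1.571, 2.144]
ft_force: [-0.5, -0.2, 0.1]
opening: 0.898
```

Emit:
carry_out([
  [0.002,0,0],
  [0,0,0],
], grip=[-0.8,-0.8], turn=[0,0])

```text
t: 13.95
eef_pos: [631.0, -140.2, -17.5]
tcp_rot: [0.259, 1.571, 0.001]
ft_force: [-0.4, 1.4, 2.0]
opening: 0.901
```

Emit:
carry_out([
  [0.002,0,0],
  [0,0,0],
], grip=[-0.8,-0.8], turn=[0,0])

```text
t: 14.15
eef_pos: [631.0, -140.2, -17.6]
tcp_rot: [0.002, 1.57, -0.256]
ft_force: [-3.7, 0.5, 12.3]
opening: 0.894
```

Desk contact comes at TCP z = -17.5, so the fingertips are really 17.5 mm behind the reported TCP. I back off to put the tips at z of about 4.5 and grip.

Emit:
carry_out([
  [-0.0116,0,0],
  [0,0,0],
  [0,0,0],
  [0,0,0],
  [0,0,0],
], grip=[-0.8,-0.8,1,1,1], turn=[0,0,0,0,0])

```text
t: 14.65
eef_pos: [630.8, -140.1, -13.2]
tcp_rot: [2.837, 1.57, 2.579]
ft_force: [0.4, -0.3, -0.0]
opening: 0.707
```

Emit:
carry_out([
  [0,0,0],
  [0,0,0],
  [0,0,0],
  [0,0,0],
  [0,0,0],
], grip=[1,1,1,1,1], turn=[0,0,0,0,0])

```text
t: 15.15
eef_pos: [630.9, -140.1, -12.9]
tcp_rot: [2.16, 1.571, 1.902]
ft_force: [0.2, 0.3, 0.0]
opening: 0.525
```

Emit:
carry_out([
  [0,0,0],
  [-0.01,0,0],
  [-0.04,0,0],
  [-0.06,0,0],
  [-0.03,0,0],
], grip=[1,1,1,1,1], turn=[0,0,0,0,0])

```text
t: 15.65
eef_pos: [631.7, -140.4, 59.5]
tcp_rot: [-0.033, 1.568, -0.291]
ft_force: [0.5, 0.5, -0.6]
opening: 0.527
```

```bash
python3 go.py 609 -5 60
```

```text
t 15.65 p [ 631.7 -140.4   59.5] xaxis [ 0.002 -0.001 -1.   ] jaw 75.2 j6 -1.63 F [ 0.5  0.5 -0.6] open 0.527
shift total [-0.0012  0.2503 -0.1129] rows of 45mm 3.050266562435169
```

Emit:
carry_out([
  [-0.02,0.04,-0.018],
  [-0.01,0.07,-0.031],
  [0,0.07,-0.032],
  [0,0.05,-0.024],
  [0,0.02,-0.008],
], grip=[1,1,1,1,1], turn=[0,0,0,0,0])

```text
t: 16.15
eef_pos: [607.5, -2.6, 72.4]
tcp_rot: [2.323, 1.57, 2.067]
ft_force: [0.6, -0.3, -0.3]
opening: 0.525
```

Emit:
carry_out([
  [0,0,0],
  [0,0,0],
  [0,0,0],
  [0,0,0],
], grip=[1,1,1,1], turn=[0,0,0,0])

```text
t: 16.55
eef_pos: [608.3, -6.0, 72.0]
tcp_rot: [2.928, 1.571, 2.669]
ft_force: [-1.2, 0.2, -0.0]
opening: 0.526
```

```bash
python3 go.py 609 -5 60
python3 - <<'E'
from h import *
s=env.state()['eef_pos'];zb=s[2]+12.9
i=cams.camera_info('wrist');im=cams.read_camera('wrist');cv2.imwrite('pics/w10r.png',im)
print('held cap',[fit(im,i,[(27,z)],s[:2],ang=a) for z,a in((zb+10,(0,360)),(zb,(90,240)))])
for a in((0,360),(90,270),(60,300),(110,230)):
  for cs in([(36,7)],[(32,7)],[(32,4)],[(36,7),(32,7)]):print(a,cs,fit(im,i,cs,(609,-4),span=12,ang=a))
overlay(im,i,[((609,-4),36,7,(0,0,255)),((609,-4),32,7,(0,0,255))],(170,130,470,350),2.6,'pics/w10.png')
E
```

```text
t 16.55 p [608.3  -6.   72. ] xaxis [-0.  0. -1.] jaw 75.2 j6 -1.43 F [-1.2  0.2 -0. ] open 0.526
shift total [0.0239 0.0023 0.0009] rows of 45mm 0.2672327820194249
held cap [array([607.8,  -5.5,  46.3,   7. ]), array([610.3,  -6. ,  49.9,   8.4])]
(0, 360) [(36, 7)] [606.   -7.5  11.1   4.8]
(0, 360) [(32, 7)] [603.    5.5  10.1   4.1]
(0, 360) [(32, 4)] [603.5   5.5  10.1   4.1]
(0, 360) [(36, 7), (32, 7)] [603.    1.5  17.8   7.7]
(90, 270) [(36, 7)] [606.   -7.   16.1   6. ]
(90, 270) [(32, 7)] [601.5 -10.5  15.1   4.7]
(90, 270) [(32, 4)] [602.  -11.5  15.    4.7]
(90, 270) [(36, 7), (32, 7)] [603.    5.5  24.8  11.2]
(60, 300) [(36, 7)] [606.   -7.5  15.6   6.4]
(60, 300) [(32, 7)] [601.5 -11.   14.7   5.6]
(60, 300) [(32, 4)] [602.  -12.   14.6   5.6]
(60, 300) [(36, 7), (32, 7)] [602.5   1.5  23.   10.7]
(110, 230) [(36, 7)] [607.    7.5  18.9   4.3]
(110, 230) [(32, 7)] [603.    8.   16.5   2.2]
(110, 230) [(32, 4)] [603.5   8.   16.1   2.4]
(110, 230) [(36, 7), (32, 7)] [603.    6.   29.1   8.9]
(572, 780, 3)
```

View pics/w10.png

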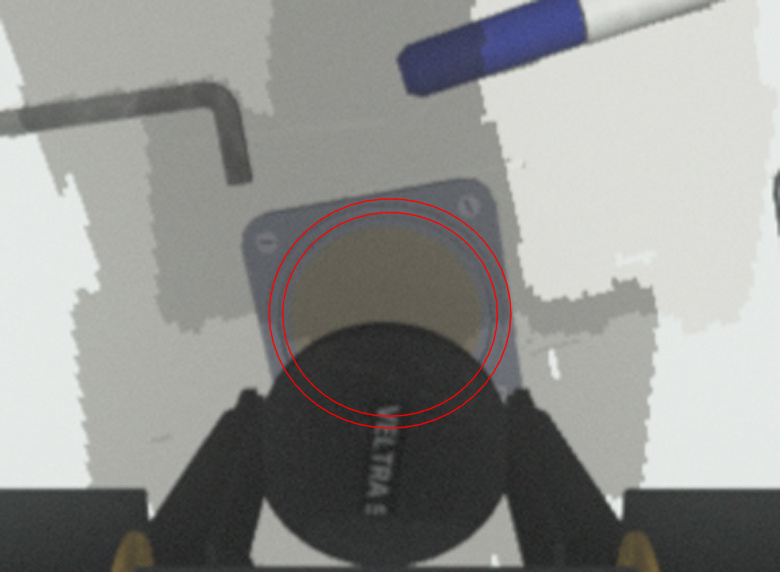

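The held cap, with its centre near (383,440), lies over the dish, and the drawn dish outline fits to about 1–2 mm. I lower it.

Emit:
carry_out([
  [0.03,0.001,0.001],
  [0.05,0,0],
  [0.04,0,0],
  [0.02,0,0],
  [0,0,0],
], grip=[1,1,1,1,1], turn=[0,0,0,0,0])

```text
t: 17.1
eef_pos: [607.9, -4.6, 0.3]
tcp_rot: [-3.023, 1.568, 3.002]
ft_force: [-0.6, -0.3, 0.3]
opening: 0.523
```

Emit:
carry_out([
  [0.01,0,0],
  [0.007,0,0],
  [0.004,0,0],
  [0,0,0],
  [0,0,0],
], grip=[1,1,1,1,1], turn=[0,0,0,0,0])

```text
t: 17.6
eef_pos: [608.9, -4.5, -8.1]
tcp_rot: [0.313, 1.57, 0.055]
ft_force: [-0.6, 0.7, -0.4]
opening: 0.523
```

Emit:
carry_out([
  [0.001,0,0],
  [0,0,0],
], grip=[1,1], turn=[0,0])

```text
t: 17.8
eef_pos: [608.8, -4.5, -8.7]
tcp_rot: [0.368, 1.57, 0.11]
ft_force: [-0.1, 0.5, -0.9]
opening: 0.524
```

Emit:
carry_out([
  [0.001,0,0],
  [0,0,0],
], grip=[1,1], turn=[0,0])

```text
t: 18.0
eef_pos: [608.9, -4.5, -9.1]
tcp_rot: [0.378, 1.57, 0.12]
ft_force: [-0.3, 1.3, 2.9]
opening: 0.531
```

Emit:
carry_out([
  [0,0,0],
  [0,0,0],
  [0,0,0],
  [0,0,0],
  [-0.01,0,0],
], grip=[-0.8,-0.8,-0.8,-0.8,-0.8], turn=[0,0,0,0,0])

```text
t: 18.5
eef_pos: [608.4, -4.5, -4.8]
tcp_rot: [-3.091, 1.57, 2.934]
ft_force: [-0.5, -0.4, -0.4]
opening: 0.877
```

Emit:
carry_out([
  [-0.04,0,0],
  [-0.07,0,0],
  [-0.06,0,0],
  [-0.03,0,0],
  [0,0,0],
], grip=[-0.8,-0.8,-0.8,-0.8,-0.8], turn=[0,0,0,0,0])

```text
t: 19.0
eef_pos: [609.8, -4.6, 98.1]
tcp_rot: [0.171, 1.567, -0.087]
ft_force: [0.1, -0.1, -0.2]
opening: 0.9
```

```bash
python3 - <<'E'
from h import *
i=cams.camera_info('wrist');im=cams.read_camera('wrist');cv2.imwrite('pics/w11r.png',im)
print('cap',fit(im,i,[(27,14)],(608,-5)),fit(im,i,[(27,11)],(608,-5)),'dish',fit(im,i,[(36,7)],(608,-5)))
E
python3 go.py 456.5 -141.5 95
```

```text
cap [608.5  -4.   33.9   6.6] [609.5  -4.5  34.4   6. ] dish [605.5   2.   15.2   9.5]
t 19.05 p [609.1  -4.6  96.5] xaxis [ 0.002 -0.    -1.   ] jaw 75.2 j6 -1.43 F [ 1.2  0.2 -0. ] open 0.898
shift total [ 0.0024 -0.3426 -0.2252] rows of 45mm 4.555752220975937
```

Contact came exactly at the dish-floor height (2.9 N at -9.1), so the cap is seated. Now the roll.

Emit:
carry_out([
  [0,-0.05,-0.033],
  [0,-0.075,-0.049],
  [0,-0.075,-0.049],
  [0,-0.075,-0.049],
  [0,-0.05,-0.033],
], grip=[-0.8,-0.8,-0.8,-0.8,-0.8], turn=[0,0,0,0,0])

```text
t: 19.55
eef_pos: [461.7, -135.4, 94.5]
tcp_rot: [2.986, 1.568, 2.727]
ft_force: [-0.2, -0.3, 0.4]
opening: 0.901
```

Emit:
carry_out([
  [0,-0.0176,-0.0122],
  [0,0,0],
  [0,0,0],
  [0,0,0],
  [0,0,0],
], grip=[-0.8,-0.8,-0.8,-0.8,-0.8], turn=[0,0,0,0,0])

```text
t: 20.05
eef_pos: [456.8, -140.8, 95.4]
tcp_rot: [1.968, 1.571, 1.711]
ft_force: [0.6, -0.4, 1.1]
opening: 0.902
```

```bash
python3 - <<'E'
from h import *
i=cams.camera_info('wrist');im=cams.read_camera('wrist');cv2.imwrite('pics/w12r.png',im)
for cs in([(12,22)],[(29,22)],[(29,22),(12,22)],[(29,0)]):print('roll',cs,fit(im,i,cs,(457,-143),span=12),fit(im,i,cs,(457,-143),span=12,ang=(90,250)))
L=[((457,-143),29,22,(0,0,255)),((457,-143),12,22,(0,0,255)),((457,-143),29,0,(0,255,255))]
overlay(im,i,L,(200,130,440,330),2.6,'pics/w12.png')
E
python3 go.py 457 -143 -5
```

```text
roll [(12, 22)] [ 454.  -142.    34.2    3.2] [ 454.5 -142.5   25.3    2.6]
roll [(29, 22)] [ 454.  -142.    13.     1.9] [ 454.  -142.    26.3    1.8]
roll [(29, 22), (12, 22)] [ 454.  -142.    47.2    6.6] [ 454.  -142.5   48.7    4.7]
roll [(29, 0)] [ 457.5 -143.5   11.7    3.8] [ 457.5 -143.5   26.4    1.3]
(520, 624, 3)
t 20.1 p [ 456.7 -140.8   95.4] xaxis [-0.  0. -1.] jaw 75.3 j6 -1.75 F [0.1 1.1 0.1] open 0.9
shift total [ 0.2009 -0.0041  0.0017] rows of 45mm 2.232526580161829
```

View pics/w12.png

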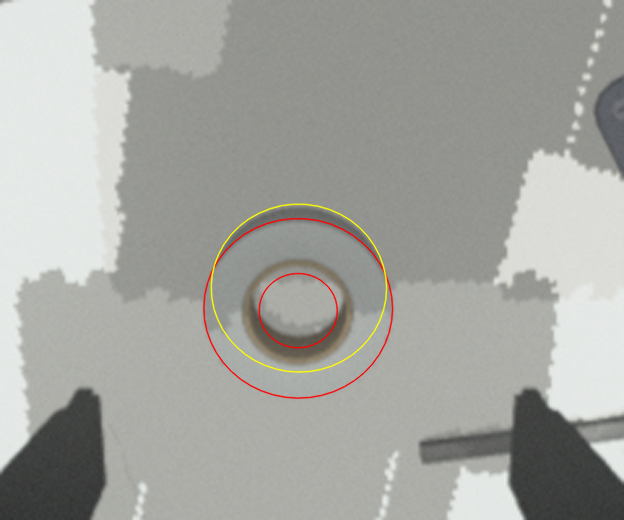

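The roll matches the outline drawn at (457,-143). The Allen key by the right finger is about 6 mm thick, so I keep the tips at 11 mm.

Emit:
carry_out([
  [0.05,-0.0034,0],
  [0.08,0,0],
  [0.05,0,0],
  [0.0238,0,0],
  [0,0,0],
], grip=[-0.8,-0.8,-0.8,-0.8,-0.8], turn=[0,0,0,0,0])

```text
t: 20.6
eef_pos: [455.5, -142.6, -7.3]
tcp_rot: [2.92, 1.568, 2.663]
ft_force: [-0.0, 0.5, 0.7]
opening: 0.9
```

Emit:
carry_out([
  [0,0,0],
  [0,0,0],
  [0,0,0],
  [0,0,0],
  [0,0,0],
], grip=[-0.8,1,1,1,1], turn=[0,0,0,0,0])

```text
t: 21.1
eef_pos: [455.9, -143.2, -5.9]
tcp_rot: [-0.07, 1.57, -0.328]
ft_force: [-0.2, -0.9, -0.9]
opening: 0.621
```

Emit:
carry_out([
  [0,0,0],
  [0,0,0],
  [0,0,0],
  [0,0,0],
  [0,0,0],
], grip=[1,1,1,1,1], turn=[0,0,0,0,0])

```text
t: 21.6
eef_pos: [455.9, -143.2, -6.0]
tcp_rot: [-0.039, 1.57, -0.297]
ft_force: [-0.4, 0.8, 6.0]
opening: 0.594
```

Emit:
carry_out([
  [-0.01,0,0],
  [-0.05,0,0],
  [-0.08,0,0],
  [-0.05,0,0],
  [-0.01,0,0],
], grip=[1,1,1,1,1], turn=[0,0,0,0,0])

```text
t: 22.1
eef_pos: [456.6, -143.4, 96.3]
tcp_rot: [-0.158, 1.567, -0.416]
ft_force: [-0.5, -0.3, -1.2]
opening: 0.597
```

```bash
python3 go.py 625 149 94
```

```text
t 22.1 p [ 456.6 -143.4   96.3] xaxis [ 0.004 -0.002 -1.   ] jaw 75.2 j6 -1.76 F [-0.5 -0.3 -1.2] open 0.597
shift total [0.0049 0.6514 0.1765] rows of 45mm 7.498944842682075
```

Emit:
carry_out([
  [0,0.05,0.0136],
  [0,0.09,0.0244],
  [0,0.09,0.0244],
  [0,0.09,0.0244],
  [0,0.09,0.0244],
], grip=[1,1,1,1,1], turn=[0,0,0,0,0])

```text
t: 22.6
eef_pos: [562.0, 42.8, 92.7]
tcp_rot: [-2.972, 1.569, 3.053]
ft_force: [0.3, -1.7, -1.3]
opening: 0.596
```

Emit:
carry_out([
  [0,0.09,0.0244],
  [0,0.08,0.0217],
  [0,0.05,0.0135],
  [0,0.0214,0.0057],
  [0,0,0],
], grip=[1,1,1,1,1], turn=[0,0,0,0,0])

```text
t: 23.1
eef_pos: [623.8, 150.0, 92.5]
tcp_rot: [-2.772, 1.569, -3.028]
ft_force: [-0.1, -0.4, -1.4]
opening: 0.593
```

Emit:
carry_out([
  [0,0,0],
  [0,0,0],
  [0,0,0],
], grip=[1,1,1], turn=[0,0,0])

```text
t: 23.4
eef_pos: [623.9, 148.2, 93.9]
tcp_rot: [2.585, 1.571, 2.326]
ft_force: [-0.2, -0.9, -1.1]
opening: 0.595
```

```bash
python3 go.py 625 149 94;python3 - <<'E'
from h import *
s=env.state()['eef_pos'];zb=s[2]+6
i=cams.camera_info('wrist');im=cams.read_camera('wrist');cv2.imwrite('pics/w13r.png',im)
print('held roll',[fit(im,i,[c],s[:2],ang=a) for c,a in(((29,zb+22),(0,360)),((12,zb+22),(0,360)),((29,zb),(90,240)),((29,zb),(120,210)))])
for cs in([(26,8)],[(7,33)]):
  for a in((0,360),(90,270)):print(cs,fit(im,i,cs,(625,149),span=10,ang=a))
q=(625,149);L=[(q,26,8,(0,0,255)),(q,7,30,(0,0,255)),(q,.5,35,(0,0,255)),(s[:2],29,zb,(0,255,255)),(s[:2],29,zb+22,(0,255,255)),(s[:2],12,zb+22,(0,255,255))]
overlay(im,i,L,(180,150,460,370),2.6,'pics/w13.png')
E
```

```text
t 23.4 p [623.9 148.2  93.9] xaxis [-0.  0. -1.] jaw 75.2 j6 -1.18 F [-0.2 -0.9 -1.1] open 0.595
shift total [-0.0002  0.0021  0.0017] rows of 45mm 0.029698531820210282
held roll [array([625.4, 148.7,  41.9,   6. ]), array([617.4, 150.7,  38.2,   5.5]), array([632.4, 146.7,  27.6,   4.2]), array([632.9, 146.7,  35.1,   3.1])]
[(26, 8)] [616.  153.   11.6   2.3]
[(26, 8)] [616.5 153.5  17.2   4. ]
[(7, 33)] [622.  151.5   9.5   3.1]
[(7, 33)] [635.  148.5  14.9   3.5]
(572, 728, 3)
```

View pics/w13.png

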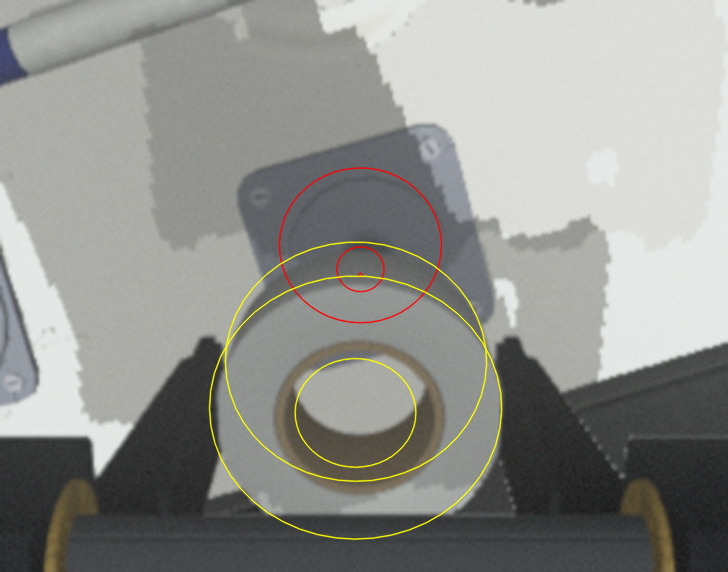

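The spindle plate's screws put its axis about (+4,+2) mm from the outline, and the held roll sits within 1.5 mm of the tool axis. I correct, go down to just above the post, and look through the hole.

Emit:
carry_out([
  [0.02,0.0056,0.0064],
  [0.05,0,0],
  [0.036,0,0],
  [0.01,0,0],
  [0,0,0],
], grip=[1,1,1,1,1], turn=[0,0,0,0,0])

```text
t: 23.95
eef_pos: [627.7, 151.1, 34.8]
tcp_rot: [-2.807, 1.569, -3.065]
ft_force: [0.2, 0.5, -0.7]
opening: 0.593
```

Emit:
carry_out([
  [0,0,0],
  [0,0,0],
  [0,0,0],
], grip=[1,1,1], turn=[0,0,0])

```text
t: 24.25
eef_pos: [628.3, 151.3, 36.5]
tcp_rot: [0.458, 1.57, 0.2]
ft_force: [-0.4, -0.3, -1.0]
opening: 0.594
```

```bash
python3 go.py 628 150 36;python3 - <<'E'
from h import *
s=env.state()['eef_pos'];zb=s[2]+6
i=cams.camera_info('wrist');im=cams.read_camera('wrist');cv2.imwrite('pics/w14r.png',im)
print('held roll',[fit(im,i,[c],s[:2],ang=a) for c,a in(((29,zb+22),(0,360)),((12,zb),(0,360)),((29,zb),(120,210)))])
q=s[:2];L=[(q,6,33,(0,0,255)),(q,.5,35,(0,0,255)),(q,26,8,(0,0,255)),(q,12,zb,(0,255,255)),(q,29,zb,(0,255,255))]
overlay(im,i,L,(200,180,440,360),3.2,'pics/w14.png')
E
```

```text
t 24.25 p [628.3 151.3  36.5] xaxis [ 0.001  0.    -1.   ] jaw 75.2 j6 -1.18 F [-0.4 -0.3 -1. ] open 0.594
shift total [ 0.0011 -0.0027  0.0001] rows of 45mm 0.032003929411465334
held roll [array([629.8, 151.8,  35.1,   6.4]), array([634.8, 143.3,  11.6,   3.7]), array([637.3, 149.8,  35.5,   2.3])]
(576, 768, 3)
```

View pics/w14.png

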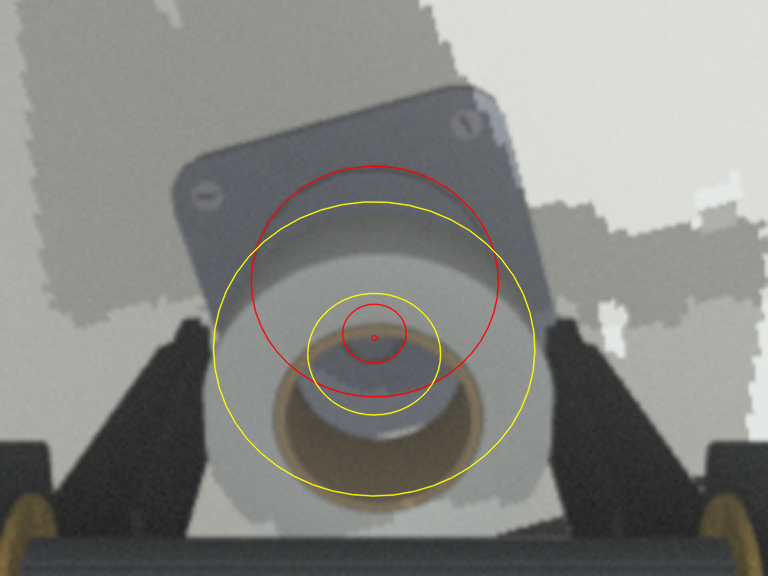

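The hole appears over the post, with the spindle axis within about 1 mm of the tool axis and the roll about 1 mm to the right. I lower it slowly and check the force.

Emit:
carry_out([
  [0.01,-0.0024,0],
  [0.01,0,0],
  [0.01,0,0],
  [0.006,0,0],
  [0,0,0],
], grip=[1,1,1,1,1], turn=[0,0,0,0,0])

```text
t: 24.8
eef_pos: [627.3, 150.0, 17.0]
tcp_rot: [-2.835, 1.57, -3.092]
ft_force: [0.2, -0.4, -0.6]
opening: 0.592
```

Emit:
carry_out([
  [0.01,0,0],
  [0.008,0,0],
  [0.006,0,0],
  [0,0,0],
  [0,0,0],
], grip=[1,1,1,1,1], turn=[0,0,0,0,0])

```text
t: 25.3
eef_pos: [627.7, 150.1, 5.7]
tcp_rot: [1.536, 1.571, 1.278]
ft_force: [-0.2, -0.4, -0.1]
opening: 0.594
```

Emit:
carry_out([
  [0.004,0,0],
  [0.003,0,0],
  [0,0,0],
  [0,0,0],
], grip=[1,1,1,1], turn=[0,0,0,0])

```text
t: 25.7
eef_pos: [627.6, 150.1, 2.2]
tcp_rot: [1.804, 1.571, 1.546]
ft_force: [0.3, 0.9, -0.9]
opening: 0.591
```

Emit:
carry_out([
  [0.001,0,0],
  [0,0,0],
], grip=[1,1], turn=[0,0])

```text
t: 25.9
eef_pos: [627.7, 150.1, 2.1]
tcp_rot: [0.571, 1.571, 0.314]
ft_force: [-2.4, -0.2, 4.4]
opening: 0.592
```

Contact at 2.1, against 2.0 expected, so the roll is down on the flange. I release it and go to the bar.

Emit:
carry_out([
  [0,0,0],
  [0,0,0],
  [0,0,0],
  [0,0,0],
  [-0.01,0,0],
], grip=[-0.8,-0.8,-0.8,-0.8,-0.8], turn=[0,0,0,0,0])

```text
t: 26.4
eef_pos: [627.3, 150.0, 6.3]
tcp_rot: [-2.832, 1.57, -3.09]
ft_force: [-0.3, 0.0, -0.2]
opening: 0.893
```

Emit:
carry_out([
  [-0.05,0,0],
  [-0.08,0,0],
  [-0.05,0.02,-0.022],
  [0,0.05,-0.056],
  [0,0.06,-0.067],
], grip=[-0.8,-0.8,-0.8,-0.8,-0.8], turn=[0,0,0,0,0])

```text
t: 26.9
eef_pos: [574.4, 231.5, 98.1]
tcp_rot: [0.555, 1.568, 0.295]
ft_force: [1.0, 1.0, -1.1]
opening: 0.898
```

Emit:
carry_out([
  [0,0.06,-0.067],
  [0,0.056,-0.062],
  [0,0,0],
  [0,0,0],
  [0,0,0],
], grip=[-0.8,-0.8,-0.8,-0.8,-0.8], turn=[0,0,-0.04,-0.04,-0.0394])

```text
t: 27.4
eef_pos: [526.3, 304.4, 97.2]
tcp_rot: [0.363, 1.57, 0.487]
ft_force: [-0.1, -0.3, 0.1]
opening: 0.902
```

Emit:
carry_out([
  [0,0,0],
  [0,0,0],
  [0,0,0],
], grip=[-0.8,-0.8,-0.8], turn=[0,0,0])

```text
t: 27.7
eef_pos: [526.6, 303.8, 96.9]
tcp_rot: [0.695, 1.571, 0.81]
ft_force: [0.9, 0.6, -0.0]
opening: 0.905
```

```bash
python3 go.py 527 304 5 96.7
python3 - <<'E'
from h import *
i=cams.camera_info('wrist');im=cams.read_camera('wrist');cv2.imwrite('pics/w15r.png',im)
# rod: dark pixels rows -> centreline, near predicted rod image
m=(cv2.cvtColor(im,cv2.COLOR_BGR2GRAY)<60)
a=np.array([444.4,292.3]);b=np.array([612.4,312.1])
for f in(0,.1,.15,.2,.3,.35,.4,.45,.5,.55,.6,1):
    q=a+f*(b-a);u,v=proj(i,[[q[0],q[1]+4,32]])[0]
    if not(0<=v<479 and 0<=u<639):print(f,'out',u,v);continue
    r=m[int(round(v))];c=[x for x in range(max(0,int(u)-25),min(640,int(u)+26)) if r[x]]
    w=ray(i,(np.mean(c),round(v)),32) if c else None
    print(f,(u.round(),v.round()),len(c),(min(c),max(c)) if c else '',None if w is None else w.round(1))
E
```

```text
t 27.7 p [526.6 303.8  96.9] xaxis [ 0.  0. -1.] jaw 96.5 j6 -1.27 F [ 0.9  0.6 -0. ] open 0.905
shift total [0.1838 0.0002 0.0008] rows of 45mm 2.0417535878062667
turn total -0.0008
0 (np.float64(319.0), np.float64(140.0)) 0  None
0.1 (np.float64(319.0), np.float64(165.0)) 0  None
0.15 (np.float64(319.0), np.float64(177.0)) 0  None
0.2 (np.float64(319.0), np.float64(188.0)) 0  None
0.3 (np.float64(319.0), np.float64(211.0)) 5 (314, 322) [494.9 301.1  32. ]
0.35 (np.float64(319.0), np.float64(222.0)) 8 (313, 323) [503.3 302.1  32. ]
0.4 (np.float64(319.0), np.float64(233.0)) 11 (313, 323) [511.9 303.2  32. ]
0.45 (np.float64(319.0), np.float64(243.0)) 11 (313, 323) [519.8 304.1  32. ]
0.5 (np.float64(319.0), np.float64(254.0)) 11 (313, 323) [528.7 305.1  32. ]
0.55 (np.float64(319.0), np.float64(264.0)) 10 (314, 323) [536.8 306.4  32. ]
0.6 (np.float64(319.0), np.float64(274.0)) 10 (314, 323) [545.2 307.4  32. ]
1 (np.float64(320.0), np.float64(348.0)) 0  None
```

Run:
```python
from h import *
i=cams.camera_info('wrist');im=cv2.imread('pics/w15r.png');g=cv2.cvtColor(im,6)
c=cv2.HoughCircles(g[90:200,260:380],cv2.HOUGH_GRADIENT,1,15,param1=80,param2=10,minRadius=16,maxRadius=25)
for k in c[0][:4]:print(k+[260,90,0],ray(i,k[:2]+[260,90],32).round(1))
print(proj(i,[[445.5,296.5,32],[529,305,32]]))
o=cv2.resize(im[60:420,180:460],None,fx=2,fy=1.6)
k=c[0][0]+[260,90,0];cv2.circle(o,(int((k[0]-180)*2),int((k[1]-60)*1.6)),4,(0,0,255),1)
d=cams.read_camera('top');d=cv2.resize(d[180:300,160:300],None,fx=2.3,fy=2.3)
h=max(o.shape[0],d.shape[0]);f=np.zeros((h,o.shape[1],3),np.uint8)
cv2.imwrite('pics/w15.png',o)
```

```text
[317.5        137.5         22.20000076] [442.8 294.8  32. ]
[[319.42647182 141.70037955]
 [317.82423187 254.43095506]]
```

The rod centreline and near ball put the bar's middle at (528,305), at 7° yaw. I grasp it there.

Emit:
carry_out([
  [0.05,0.002,0.003],
  [0.07,0,0],
  [0.045,0,0],
  [0.02,0,0],
  [0,0,0],
], grip=[-0.8,-0.8,-0.8,-0.8,-0.8], turn=[0,0,0,0,0])

```text
t: 28.3
eef_pos: [527.5, 304.9, 3.3]
tcp_rot: [-2.869, 1.569, -2.753]
ft_force: [-0.4, -0.8, -0.3]
opening: 0.897
```

Emit:
carry_out([
  [0,0,0],
  [0,0,0],
  [0,0,0],
  [0,0,0],
  [0,0,0],
], grip=[1,1,1,1,1], turn=[0,0,0,0,0])

```text
t: 28.8
eef_pos: [528.0, 305.2, 4.7]
tcp_rot: [0.411, 1.57, 0.528]
ft_force: [0.7, -0.7, -0.4]
opening: 0.538
```

Emit:
carry_out([
  [0,0,0],
  [0,0,0],
  [0,0,0],
  [0,0,0],
  [0,0,0],
], grip=[1,1,1,1,1], turn=[0,0,0,0,0])

```text
t: 29.3
eef_pos: [527.9, 305.1, 4.2]
tcp_rot: [1.093, 1.571, 1.21]
ft_force: [0.5, -1.9, 2.0]
opening: 0.116
```

Emit:
carry_out([
  [0,0,0],
  [0,0,0],
  [0,0,0],
], grip=[1,1,1], turn=[0,0,0])

```text
t: 29.6
eef_pos: [527.9, 305.1, 4.2]
tcp_rot: [1.269, 1.571, 1.386]
ft_force: [0.2, -0.3, 1.0]
opening: 0.093
```

Emit:
carry_out([
  [-0.01,0,0],
  [-0.04,0,0],
  [-0.06,0,0],
  [-0.04,0,0],
  [0,0,0],
], grip=[1,1,1,1,1], turn=[0,0,0,0,-0.0344])

```text
t: 30.1
eef_pos: [529.0, 305.7, 82.3]
tcp_rot: [0.214, 1.566, 0.441]
ft_force: [-0.1, -0.3, -2.6]
opening: 0.096
```

```bash
python3 go.py 544.5 -294 79 102.7
```

```text
t 30.1 p [529.  305.7  82.3] xaxis [ 0.004  0.002 -1.   ] jaw 103.0 j6 -1.38 F [-0.1 -0.3 -2.6] open 0.096
shift total [ 0.0045 -1.1758 -0.2387] rows of 45mm 13.331123535943332
turn total 0.0014
```

Emit:
carry_out([
  [0,-0.04,-0.0081],
  [0,-0.07,-0.0142],
  [0,-0.085,-0.0173],
  [0,-0.085,-0.0173],
  [0,-0.085,-0.0173],
], grip=[1,1,1,1,1], turn=[0,0,0,0,0])

```text
t: 30.6
eef_pos: [532.2, 117.5, 79.5]
tcp_rot: [0.974, 1.571, 1.2]
ft_force: [1.6, -1.2, -2.2]
opening: 0.095
```

Emit:
carry_out([
  [0,-0.085,-0.0173],
  [0,-0.085,-0.0173],
  [0,-0.085,-0.0173],
  [0,-0.085,-0.0173],
  [0,-0.085,-0.0173],
], grip=[1,1,1,1,1], turn=[0,0,0,0,0])

```text
t: 31.1
eef_pos: [537.6, -99.6, 79.5]
tcp_rot: [0.645, 1.571, 0.87]
ft_force: [0.7, 0.1, -1.6]
opening: 0.095
```

Emit:
carry_out([
  [0,-0.085,-0.0173],
  [0,-0.085,-0.0173],
  [0,-0.085,-0.0173],
  [0,-0.07,-0.0142],
  [0,-0.04,-0.0081],
], grip=[1,1,1,1,1], turn=[0,0,0,0,0])

```text
t: 31.6
eef_pos: [542.2, -286.7, 79.3]
tcp_rot: [-0.805, 1.57, -0.582]
ft_force: [0.9, 0.8, -2.0]
opening: 0.096
```

Emit:
carry_out([
  [0,-0.0208,-0.0042],
  [0,0,0],
  [0,0,0],
  [0,0,0],
  [0,0,0],
], grip=[1,1,1,1,1], turn=[0,0,0,0,0])

```text
t: 32.1
eef_pos: [543.0, -293.5, 79.3]
tcp_rot: [1.45, 1.571, 1.676]
ft_force: [0.2, -1.0, -2.3]
opening: 0.098
```

```bash
python3 go.py 544.5 -294 36 102.7
python3 - <<'E'
from h import *;from scipy.spatial.transform import Rotation as Ro
s=env.state();p=s['eef_pos'];R=Ro.from_euler('xyz',s['tcp_rot']).as_matrix()
i=cams.camera_info('wrist');im=cams.read_camera('wrist');cv2.imwrite('pics/w16r.png',im)
d=R@[0,0,1.];d=d[:2]/np.linalg.norm(d[:2]);m=np.array([544.5,-294]);print('bar dir',np.degrees(np.arctan2(d[1],d[0])))
n=np.array([.9755,.22]);c2=m-85*n;c1=m+85*n
print('expect c2',c2,proj(i,[[*c2,12]]),'c1',proj(i,[[*c1,12]]))
for a in((0,360),(90,270)):
  for cs in([(23,12)],[(19,12)],[(23,12),(19,12)],[(19,4)]):print('c2',a,cs,fit(im,i,cs,c2,span=12,ang=a))
zb=p[2]-4.2;q=p[:2]-85*d;print('ball2 pred',q)
g=cv2.cvtColor(im,6);uv=proj(i,[[*q,zb+32]])[0];x0,y0=int(uv[0])-50,max(0,int(uv[1])-50)
c=cv2.HoughCircles(g[y0:y0+100,x0:x0+100],cv2.HOUGH_GRADIENT,1,15,param1=80,param2=12,minRadius=18,maxRadius=40)
if c is not None:
  for k in c[0][:3]:print('ball',uv,k+[x0,y0,0],ray(i,k[:2]+[x0,y0],zb+32).round(1))
L=[(c2,23,12,(0,0,255)),(c2,19,12,(0,0,255)),(q,14,zb,(0,255,255)),(q,16,zb+32,(0,255,255))]
overlay(im,i,L,(190,20,450,280),2.3,'pics/w16.png')
E
```

```text
t 32.1 p [ 543.  -293.5   79.3] xaxis [-0.  0. -1.] jaw 103.0 j6 -2.4 F [ 0.2 -1.  -2.3] open 0.098
shift total [ 0.0867 -0.0017  0.0027] rows of 45mm 0.9638114747623847
turn total 0.0016
bar dir 12.992758332465021
expect c2 [ 461.5825 -312.7   ] [[315.95959607 138.27510096]] c1 [[315.30830563 346.11709809]]
c2 (0, 360) [(23, 12)] [ 460.6 -312.2   25.6    3. ]
c2 (0, 360) [(19, 12)] [ 458.1 -316.2   22.9    3.3]
c2 (0, 360) [(23, 12), (19, 12)] [ 461.1 -312.2   37.8    7.2]
c2 (0, 360) [(19, 4)] [ 459.1 -317.2   23.     3.5]
c2 (90, 270) [(23, 12)] [ 460.6 -312.2   27.2    2.5]
c2 (90, 270) [(19, 12)] [ 456.1 -311.7   22.9    4.5]
c2 (90, 270) [(23, 12), (19, 12)] [ 457.1 -311.7   40.6    7.7]
c2 (90, 270) [(19, 4)] [ 455.6 -311.7   21.3    5. ]
ball2 pred [ 460.14935758 -312.6034744 ]
ball [315.65141563 135.3166463 ] [314.5        137.5         37.20000076] [ 461.2 -312.9  107.1]
ball [315.65141563 135.3166463 ] [308.5 123.5  36. ] [ 456.  -316.8  107.1]
ball [315.65141563 135.3166463 ] [323.5        124.5         24.60000038] [ 455.  -310.3  107.1]
(598, 598, 3)
```

View pics/w16.png

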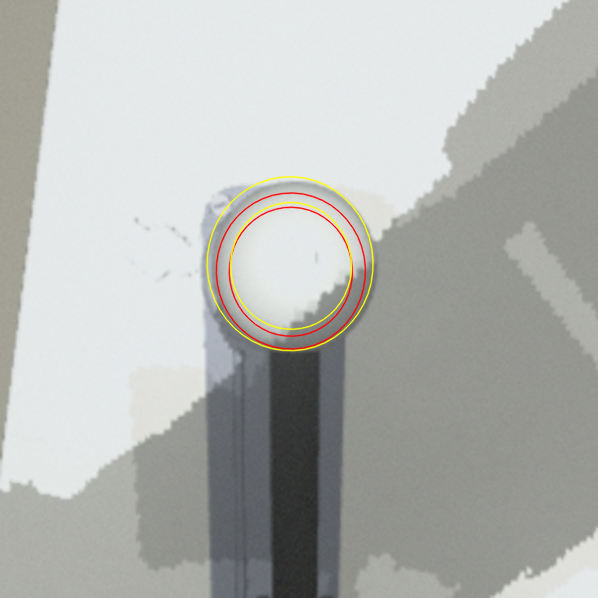

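The held ball sits at crop (290,265), matching its predicted outline, but the cradle plate's edges at u 207 and 343 are centred at 275 against 294 for the rod, so the cradle is several mm to the tool's -y. That was picture 16, so I work from numbers from here.

Run:
```python
from h import *
i=cams.camera_info('wrist');im=cv2.imread('pics/w16r.png');g=cv2.GaussianBlur(cv2.cvtColor(im,6),(0,0),.8)
f=lambda u,v:(u/2.3+190,v/2.3+20)
for n,uv in(('end',f(240,187)),('L',f(207,400)),('R',f(343,400)),('L2',f(210,540)),('R2',f(340,540))):print(n,np.round(uv,1),ray(i,uv,4).round(1))
print('col 294 v90-115',g[90:116,294].tolist());print('row 194 u270-350',g[194,270:350].tolist())
n=np.array([.9755,.22]);m=np.array([545.5,-299])
P=[m-112*n,m+112*n];print(P,proj(i,[[*q,4] for q in P]))
# top & scene re-fit of cradle plate centreline from start pictures
for k in('top','scene'):
    ii=cams.camera_info(k);I=cv2.imread(f'pics/{k}0.png')
    for sgn in(-1,1):print(k,sgn,fit(I,ii,[(23,12)],m+sgn*85*n,span=7),fit(I,ii,[(19,4)],m+sgn*85*n,span=7))
```

```text
end [294.3 101.3] [ 440.6 -333.5    4. ]
L [280.  193.9] [ 507.6 -330.7    4. ]
R [339.1 193.9] [ 497.4 -286.5    4. ]
L2 [281.3 254.8] [ 555.8 -320.2    4. ]
R2 [337.8 254.8] [ 545.5 -275.6    4. ]
col 294 v90-115 [232, 232, 232, 232, 232, 232, 232, 232, 231, 226, 213, 198, 192, 192, 192, 190, 186, 179, 171, 169, 172, 178, 184, 189, 194, 198]
row 194 u270-350 [224, 223, 219, 208, 197, 188, 172, 159, 149, 134, 118, 108, 106, 106, 106, 106, 105, 105, 105, 104, 103, 100, 100, 100, 96, 93, 97, 101, 103, 103, 103, 103, 103, 102, 101, 101, 95, 79, 65, 60, 59, 57, 57, 58, 58, 58, 58, 58, 58, 57, 57, 55, 55, 56, 55, 55, 55, 59, 72, 89, 98, 101, 101, 101, 101, 101, 101, 102, 109, 125, 140, 147, 149, 149, 149, 148, 148, 148, 148, 148]
[array([ 436.244, -323.64 ]), array([ 654.756, -274.36 ])] [[309.22903757  98.25588005]
 [309.89917115 366.84430597]]
top -1 [ 461.1 -316.7   14.7    7.8] [ 455.6 -314.7    8.5    3.5]
top 1 [ 629.4 -279.3   14.8    8.6] [ 635.4 -273.8   10.2    3.5]
scene -1 [ 459.1 -314.2   14.7    6.7] [ 465.1 -320.7    9.5    3.4]
scene 1 [ 625.4 -278.8   15.7    9.4] [ 635.4 -273.3   12.4    3.5]
```

The cradle centre from wrist edges, top and scene agrees at about (545.5,-298.8), yaw 12.6°. I correct and lower to just above the cups.

Emit:
carry_out([
  [0.01,-0.012,0.0024],
  [0.04,0,0],
  [0.04,0,0],
  [0.02,0,0],
  [0,0,0],
], grip=[1,1,1,1,1], turn=[0,0,0,0,0])

```text
t: 32.65
eef_pos: [544.8, -299.9, 22.8]
tcp_rot: [2.273, 1.568, 2.499]
ft_force: [-0.7, 0.4, -3.1]
opening: 0.1
```

Emit:
carry_out([
  [0.006,0,0],
  [0,0,0],
  [0,0,0],
], grip=[1,1,1], turn=[0,0,0])

```text
t: 32.95
eef_pos: [545.5, -300.4, 21.9]
tcp_rot: [-0.746, 1.57, -0.521]
ft_force: [0.5, -0.2, -2.6]
opening: 0.094
```

```bash
python3 go.py 545.5 -298.8 8.2 102.6
python3 - <<'E'
from h import *
i=cams.camera_info('wrist');im=cams.read_camera('wrist');cv2.imwrite('pics/w17r.png',im)
g=cv2.GaussianBlur(cv2.cvtColor(im,6),(0,0),.8)
m=np.array([545.5,-298.8]);n=np.array([.9755,.22]);t=np.array([-.22,.9755])
for s in(-40,-30,-20):
    q=m+s*n
    for sg in(-1,1):
        prof=[]
        for w in np.arange(10,36,1.):
            u,v=proj(i,[[*(q+sg*w*t),4]])[0];prof.append(int(cv2.getRectSubPix(g,(1,1),(float(u),float(v)))[0,0]))
        print(s,sg,prof)
prof=[]
for w in range(95,130):
    u,v=proj(i,[[*(m-w*n+17*t),4]])[0];prof.append(int(cv2.getRectSubPix(g,(1,1),(float(u),float(v)))[0,0]))
print('end95..',prof)
E
```

```text
t 32.95 p [ 545.5 -300.4   21.9] xaxis [ 0.001 -0.001 -1.   ] jaw 102.9 j6 -2.41 F [ 0.5 -0.2 -2.6] open 0.094
shift total [0.0274 0.0032 0.0006] rows of 45mm 0.3062150074304001
turn total 0.0017
-40 -1 [97, 91, 95, 95, 92, 99, 102, 102, 101, 102, 104, 104, 106, 124, 146, 151, 151, 150, 150, 150, 152, 152, 152, 152, 152, 154]
-40 1 [90, 88, 92, 91, 93, 95, 96, 97, 98, 98, 97, 97, 104, 130, 144, 147, 147, 147, 146, 146, 146, 147, 148, 147, 146, 147]
-30 -1 [96, 90, 93, 94, 93, 96, 99, 100, 100, 100, 100, 100, 102, 118, 142, 148, 148, 148, 149, 149, 149, 149, 149, 149, 149, 150]
-30 1 [89, 85, 92, 91, 92, 95, 96, 96, 96, 97, 95, 96, 104, 130, 144, 146, 145, 146, 146, 145, 147, 147, 146, 147, 147, 146]
-20 -1 [94, 90, 91, 94, 94, 97, 98, 97, 97, 97, 98, 98, 102, 118, 140, 146, 146, 147, 147, 147, 147, 147, 148, 148, 149, 148]
-20 1 [89, 88, 91, 89, 92, 94, 95, 94, 94, 95, 95, 96, 104, 128, 143, 145, 145, 145, 145, 145, 144, 145, 145, 145, 146, 145]
end95.. [149, 154, 159, 161, 159, 149, 147, 192, 196, 182, 183, 187, 207, 203, 205, 229, 232, 232, 232, 232, 232, 232, 232, 232, 232, 232, 232, 232, 232, 232, 232, 232, 232, 232, 232]
```

Plate edges are now symmetric about (545.5,-298.8) to 0.2 mm. I make a small +1 mm correction and lower into the cups.

Emit:
carry_out([
  [0,0.002,0.0015],
  [0.006,0,0],
  [0.006,0,0],
  [0.006,0,0],
  [0,0,0],
], grip=[1,1,1,1,1], turn=[0,0,0,0,0])

```text
t: 33.5
eef_pos: [545.5, -299.0, 11.6]
tcp_rot: [2.23, 1.57, 2.455]
ft_force: [-0.3, 0.1, -2.5]
opening: 0.1
```

Emit:
carry_out([
  [0.004,0,0],
  [0.004,0,0],
  [0,0,0],
  [0,0,0],
], grip=[1,1,1,1], turn=[0,0,0,0])

```text
t: 33.9
eef_pos: [545.8, -299.2, 8.2]
tcp_rot: [-0.449, 1.571, -0.224]
ft_force: [0.3, -0.8, -1.4]
opening: 0.096
```

Emit:
carry_out([
  [0.002,0,0],
  [0,0,0],
], grip=[1,1], turn=[0,0])

```text
t: 34.1
eef_pos: [546.0, -299.5, 8.0]
tcp_rot: [-0.986, 1.57, -0.761]
ft_force: [-2.7, -1.8, 6.1]
opening: 0.093
```

Contact came at 8.0–8.2, against 8.2 expected, with nothing on the way, so both feet are on the cup floors. I release and lift.

Emit:
carry_out([
  [0,0,0],
  [0,0,0],
  [0,0,0],
  [0,0,0],
  [0,0,0],
], grip=[-0.5,-0.5,-0.5,-0.5,-0.5], turn=[0,0,0,0,0])

```text
t: 34.6
eef_pos: [545.8, -299.0, 7.1]
tcp_rot: [1.697, 1.571, 1.922]
ft_force: [-0.2, 0.5, -0.2]
opening: 0.457
```

Emit:
carry_out([
  [-0.01,0,0],
  [-0.04,0,0],
  [-0.08,0,0],
  [-0.08,0,0],
  [-0.06,0,0],
], grip=[-0.5,-0.5,-0.5,-0.5,-0.5], turn=[0,0,0,0,0])

```text
t: 35.1
eef_pos: [546.1, -299.2, 145.0]
tcp_rot: [-0.786, 1.569, -0.561]
ft_force: [0.4, 0.2, 0.7]
opening: 0.749
```

Emit:
carry_out([
  [0,0,0],
  [0,0,0],
  [0,0,0],
  [0,0,0],
  [0,0,0],
], grip=[-0.5,-0.5,-0.5,-0.5,-0.5], turn=[0,0,0,0,0])

```text
t: 35.6
eef_pos: [545.5, -298.9, 141.2]
tcp_rot: [2.266, 1.569, 2.492]
ft_force: [0.6, -0.4, 0.5]
opening: 0.75
```

```bash
python3 go.py 545 -299 100
python3 - <<'E'
from h import *
T={}
for k in('top','scene','wrist'):
    ii=cams.camera_info(k);I=cams.read_camera(k);cv2.imwrite(f'pics/end_{k}.png',I);T[k]=(I,ii)
for n,c,p in(('loupe',[(21,40)],(441,4.5)),('cap',[(27,14)],(609,-4.5)),('roll',[(29,30),(12,30)],(628,150))):
    print(n,[(k,fit(*T[k],c,p,span=8)) for k in('top','scene')])
n=np.array([.9755,.22]);m=np.array([546,-299.3])
for s in(-1,1):
    q=m+s*85*n;print('ball',q.round(1))
    for k in T:
        I,ii=T[k];u,v=proj(ii,[[*q,36]])[0];R=16*ii['fx']/ (np.array(ii['view'])@[*q,36,1])[2]
        x0,y0=int(u-2.2*R),int(v-2.2*R)
        if x0<0 or y0<0 or y0>440:continue
        sc=4;cr=cv2.resize(cv2.cvtColor(I,6)[y0:int(v+2.2*R),x0:int(u+2.2*R)],None,fx=sc,fy=sc,interpolation=2)
        c=cv2.HoughCircles(cr,3,1,20,param1=60,param2=8,minRadius=int(.85*R*sc),maxRadius=int(1.15*R*sc))
        if c is not None:print(k,ray(ii,c[0][0][:2]/sc+[x0,y0],36).round(1))
E
```

```text
t 35.6 p [ 545.5 -298.9  141.2] xaxis [-0.001  0.001 -1.   ] jaw 102.9 j6 -2.4 F [ 0.6 -0.4  0.5] open 0.75
shift total [ 0.0824 -0.0001 -0.0009] rows of 45mm 0.9151262035149942
loupe [('top', array([433. ,  -3.5,   6.9,   2.6])), ('scene', array([449. ,   5. ,  10.9,   1.3]))]
cap [('top', array([609.5,  -6.5,  32.3,  16.1])), ('scene', array([603.5,  -3.5,  20.4,  12.2]))]
roll [('top', array([630. , 149.5,  41.3,  18.7])), ('scene', array([628.5, 149. ,  36.4,  20.9]))]
ball [ 463.1 -318. ]
wrist [ 462.9 -317.2   36. ]
ball [ 628.9 -280.6]
top [ 632.7 -281.3   36. ]
wrist [ 629.2 -279.6   36. ]
```

Bar balls measured in the wrist view are within about 1 mm of where they must be when seated. The roll and cap also check out in their holders. Handing in.

Run:
```python
from h import *
i=dict(cams.camera_info('wrist'))
print(env.job_done())
```

```text
the job is handed in; nothing more can be done
None
```

All four pieces are in their holders, in the order asked, and the job was handed in at about 36 s of the 91 s allowed. The green look-alike was left alone.

**What went wrong:** The first loupe grasp closed on air. The fingertips are really about 17.5 mm behind the reported TCP, not 14 mm ahead of it. I confirmed this with a light touch on the desk (about 12 N at most) and corrected every later height.

**Last checks:**

| Piece | Set down | Position check |
|---|---|---|
| Loupe | Lowered to floor height (within 0.2 mm), but no contact force was felt | Wrist view right after release put it within about 2 mm of the cup's centre |
| Lens cap | Contact at the expected height | Top and wrist agree within about 2 mm; the scene camera is about 6 mm off in x |
| Roll | Contact within 0.1 mm of the expected height, no sideways force | Top and scene agree within about 2 mm |
| Ball bar | Contact at the expected height, nothing touched on the way down | Wrist view puts both balls within about 1 mm of their seated places; the top view reads one ball 4 mm off in x |

- **Loupe not confirmed at the end:** the final top and scene fits for it were weak and disagreed with each other, possibly because the arm was in the way. Its seating rests on the release height and the wrist view.
- **No final picture viewed:** all 16 picture views were used before the bar was placed, so the bar and the end state were checked by numbers only.

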